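# Clip the filler-wire spools in the wire box

## Robot

A 6-joint arm with a two-finger parallel gripper is mounted at the origin on the work surface. World frame = base frame: x ahead of the robot, y to its left, z up, the work surface at z = 0. Lengths are in m, angles in rad, forces in N, time in s.
With the tool pointing down it reaches from about 0.375 to 0.9 m from the base axis. Payload 3.1 kg.
Tool frame: the origin (TCP) lies at the very end of the fingers, on their centre line; the grasp point (between the pads) lies 19 mm behind it (manip.hold_point_z is the distance from the TCP to the grasp point, in m); y points along the fingers, z is the direction in which the jaws open and shut, and the axes are right-handed (so a half turn about y gives the same grasp; the last joint's range is limited). The gripper opens to 85 mm and grips with 20 to 120 N. Pads are 22 mm wide; open, the fingers measure 114 mm over their backs; the gripper's body (76 mm by 85 mm) begins 54 mm behind the grasp point. The pads swing forward as they close: fully open they stand 13 mm farther back than shut.
Start: joints at [-1.516, 0.527, 1.433, -0, 1.181, -0.178], TCP at [0.145, -0.608, 0.231] pointing down, gripper open.
Joint ranges: [-3.08, 3.08], [-0.75, 2.2], [0.22, 2.44], [-1.43, 4.57], [0, 2.65], [-2.85, 2.85]. Speed limits (rad/s): [2.79, 2.79, 3.14, 3.14, 3.14, 3.14].

## Interface

Orientations are given as a unit quaternion [x, y, z, w].
In Python, from station import manip, eyes, workorder gives the robot as it stands. The module is installed in compiled form; this text tells all that it offers.
- The arm moves only by the shell command python3 -m jog 'ROWS' [OPENING] [FORCE]. ROWS is JSON, a list of rows, each a list of 2 entries, a list of its own where there are three numbers: the shift along the tool's x, y, z in cm, then the turn about the tool's y in rad. A call has 1 to 20 rows; each row is the pose to reach, as a shift and turn from the pose commanded when the call began, along the tool's axes at that moment; what a row does not reach only later rows make up. A row lasts 1/12 s, in which the tool goes at most 41.7 mm and 7.16 degrees, less where a joint would pass 70% of its speed; a pose out of reach is approached as far as the arm can. A call with a gripper value outside its range is refused whole. OPENING is the finger opening in cm, from 0 to 8.54, set as the call begins (- or left out, the last holds). The fingers move at their own pace and stop on an object; FORCE is the grip in N (left out, the last holds). Time passes only in rows, so rows that repeat a pose let the fingers close. It gives the time, the measured TCP pose, the force and the opening at its end, in the units of the state.
- manip.sense(): the state, without advancing time (a new reading comes with each control period).
- eyes.snapshot(name): name is "scene" or "top"; returns a dict with "frame" (480x640x3 uint8, red, green, blue), "vfov" (degrees; the focal length in pixels is half the picture's height over the tangent of half this angle, whatever the lens; pixels are square), "cx", "cy" (the principal point, pixels), "rvec" (rotation vector, rad) and "tvec" (3), from world to camera coordinates, as OpenCV has them. Camera axes: x right, y down, z forward; pixel columns grow to the right and rows downward; lengths in m; the calibration is good to about 2 mm. A picture is of the moment at which its call begins. There is no depth.
- workorder.sign_off(): hands the job in, once; it reports no verdict.
The state is a dict: "t": time; "q": joint angles; "qd": joint speeds; "tau": joint torques, N m; "tcp_pos": TCP position; "tool_rot": TCP orientation; "force": force on the tool from outside, world axes, zero at the start; "ft_torque": the same for the moment, N m; "finger_gap": opening from 0.0 (shut) to 1.0 (fully open).
Only numpy, scipy, OpenCV 4.12 (cv2) and the standard library are available. Lean on these libraries where they do the work, as an engineer would, in place of code of your own. Each camera call takes 0.05 s, during which the arm holds its last target. There are 200 camera calls.

## Task

The wire box holds new filler-wire spools that were never clipped: turn its two turnbuttons aside and swing the hood right up. Push a retaining clip sideways into the groove of every spindle that carries a spool, until it snaps fully home, and only then swing the hood down shut and turn both turnbuttons square across its lip again, leaving the other things on the bench where they are.

Things in the scene. Friction and masses are not known exactly. Their poses are not given: they have to be found in the camera images.
- wire_box: grey sheet-steel tray, 236 mm square, walls 42 mm high, fixed to the bench; origin at the centre of its underside, z up. Four steel spindles stand in it at x = +-57 mm, y = +-57 mm of its frame. The hood is hinged along its +y side; along its -y side, outside the tray, runs a ledge that carries the two turnbuttons.
- spindle_1 (a point): axis of spindle 1 (in the tray's frame at (-57, +57) mm) at the bottom of its groove, 56 mm above the bench, which is the level of a spool's top flange. Every spindle is 22 mm in diameter; the groove is 14 mm in diameter and 10 mm high (56 to 66 mm above the bench); the 22 mm head above it is 14 mm high and ends 80 mm above the bench
- spindle_2 (a point): axis of spindle 2 (in the tray's frame at (-57, -57) mm) at the bottom of its groove, 56 mm above the bench, which is the level of a spool's top flange. Every spindle is 22 mm in diameter; the groove is 14 mm in diameter and 10 mm high (56 to 66 mm above the bench); the 22 mm head above it is 14 mm high and ends 80 mm above the bench
- spindle_3 (a point): axis of spindle 3 (in the tray's frame at (+57, +57) mm) at the bottom of its groove, 56 mm above the bench, which is the level of a spool's top flange. Every spindle is 22 mm in diameter; the groove is 14 mm in diameter and 10 mm high (56 to 66 mm above the bench); the 22 mm head above it is 14 mm high and ends 80 mm above the bench
- spindle_4 (a point): axis of spindle 4 (in the tray's frame at (+57, -57) mm) at the bottom of its groove, 56 mm above the bench, which is the level of a spool's top flange. Every spindle is 22 mm in diameter; the groove is 14 mm in diameter and 10 mm high (56 to 66 mm above the bench); the 22 mm head above it is 14 mm high and ends 80 mm above the bench
- spool_1: spool of filler wire on spindle 1, if there is one today (2 to 4 of the spindles carry one, the others are bare and need no clip): 100 mm flanges, 46 mm high, 0.8 kg, loose on its spindle (bore 24 mm). Origin on the axis at its underside, 10 mm above the bench; its top flange is flat, level with the bottom of the groove
- spool_2: spool of filler wire on spindle 2, if there is one today (2 to 4 of the spindles carry one, the others are bare and need no clip): 100 mm flanges, 46 mm high, 0.8 kg, loose on its spindle (bore 24 mm). Origin on the axis at its underside, 10 mm above the bench; its top flange is flat, level with the bottom of the groove
- spool_3: spool of filler wire on spindle 3, if there is one today (2 to 4 of the spindles carry one, the others are bare and need no clip): 100 mm flanges, 46 mm high, 0.8 kg, loose on its spindle (bore 24 mm). Origin on the axis at its underside, 10 mm above the bench; its top flange is flat, level with the bottom of the groove
- spool_4: spool of filler wire on spindle 4, if there is one today (2 to 4 of the spindles carry one, the others are bare and need no clip): 100 mm flanges, 46 mm high, 0.8 kg, loose on its spindle (bore 24 mm). Origin on the axis at its underside, 10 mm above the bench; its top flange is flat, level with the bottom of the groove
- clip_1: steel retaining clip, one of four alike (clip_1 to clip_4), flat on the bench to the right, tab up: an open fork 5 mm thick, x = -48.5 to +18.5 mm, jaws 34 mm wide, tail 24 mm. Origin at its underside, on the spindle's axis when home; +x points out of the mouth (it is pushed along +x), z up. Any clip fits any spindle; those left over are spares
- clip_2: retaining clip like clip_1. Each has a thumb tab bent up at the tail: 28 mm wide (y), 5 mm thick (x), centred at x = -46 mm, rising to 34 mm above the clip's underside; nothing else of the clip is higher than 5 mm. A clip weighs about 70 g
- clip_3: retaining clip like clip_1. The mouth is 24 mm wide at the tips, narrows to two sprung nibs 11 mm apart at x = +6 mm, then opens to a 16 mm slot whose end is at x = -7.3 mm
- clip_4: retaining clip like clip_1. The nibs of a clip meet the 14 mm groove when its origin is 11 mm short of the spindle's axis; the jaws spring apart at a push of about 10 N, and snap in behind it over the last 6 mm
- hood (a joint): angle of the blue sheet-steel dust hood, rad: 0 = shut, grows as it opens, up to 1.7 (just past upright); starts shut. Friction hinge: stays at any angle, about 5 N at the handle. 236 mm square, 60 mm deep, 0.55 kg; shut, its top is 102 mm above the bench, and its lip (top at 48 mm) stands out 26 mm over the ledge on the tray's -y side
- hood_hinge (a point): middle of the hood's hinge line, 42 mm above the bench at the middle of the tray's +y side; the line runs along the tray's x; the hood's frame has the tray's directions when shut, and opening turns it about the tray's -x
- hood_handle (a point): middle of the hood's round bar handle, 12 mm thick and 76 mm long along the tray's x, standing 52 mm off the outside of the hood's top: with the hood shut it lies 200 mm from the hinge line towards the tray's -y and 112 mm above the hinge line; it follows the hinge
- turnbutton_1 (a joint): angle of turnbutton 1, rad, about its upright pivot: 0 = square across the hood's lip (secured); starts there, at 0 to 0.15; clear of the lip from about 1.2, right aside (along the ledge) at 1.57; positive is anticlockwise from above, range 0 to 1.6; stiff with light friction, stays where it is left
- turnbutton_2 (a joint): angle of turnbutton 2, rad, about its upright pivot: 0 = square across the hood's lip (secured); starts there, at 0 to 0.15; clear of the lip from about 1.2, right aside (along the ledge) at 1.57; positive is anticlockwise from above, range 0 to 1.6; stiff with light friction, stays where it is left
- turnbutton_1_grip (a point): on the pivot of turnbutton 1 (in the tray's frame at x = -88, y = -162 mm), 72 mm above the bench, inside its thumb rib. The button is a steel bar 60 mm long, 16 mm wide, 6 mm thick (underside 50 mm above the bench) with an upright rib along it 48 mm long, 10 mm thick, up to 80 mm above the bench. At 0 bar and rib lie along the tray's y
- turnbutton_2_grip (a point): on the pivot of turnbutton 2 (in the tray's frame at x = +88, y = -162 mm), 72 mm above the bench, inside its thumb rib. The button is a steel bar 60 mm long, 16 mm wide, 6 mm thick (underside 50 mm above the bench) with an upright rib along it 48 mm long, 10 mm thick, up to 80 mm above the bench. At 0 bar and rib lie along the tray's y
- spray_can: bystander: can 60 mm in diameter, 190 mm high, standing on the bench; origin under its centre
- chipping_hammer: bystander: hammer 260 mm long lying on the bench; origin at its middle
- wire_brush: bystander: hand brush 220 mm long lying on the bench; origin at its middle
Things that resemble listed ones, but are neither listed nor needed, are in the scene too. Leave any green look-alike of the clip_1 alone.

How it is judged:
By the outcome, as a careful person would: the job done as asked, in the order asked, and still so for the second after the job is handed in, with the robot touching nothing.
Of spool_1, spool_2, spool_3, spool_4 only 2 to 4 are there at a start; the rules pass over those that are not, and their reading is None.
At some moment in a run one of clip_1, clip_2, clip_3, clip_4 may be knocked a few centimetres aside while the robot is not near it.
It also fails if it takes over 210 s, if anything falls off the work surface, if the arm or the gripper's body presses on something with over 40 N, if the wrist force passes 120 N, or if a joint passes its speed limit or range.

## Working session

There is one attempt and no reset: what is moved stays moved. The work goes in short steps, Python scripts to look and compute and a shell command to move; the robot and the scene stay as the last step left them, time stands still between calls to the robot, and variables do not carry over. Pictures are saved under pics/ and viewed, about 12 in all and at most 16, crops included, and the job is handed in when it is done.

```bash
mkdir -p pics; ls; python3 - <<'E'
from station import manip, eyes
import cv2, numpy as np
s=manip.sense(); print({k:np.round(v,4).tolist() for k,v in s.items()}, manip.hold_point_z)
for n in("scene","top"):
    p=eyes.snapshot(n); cv2.imwrite(f"pics/{n}0.png",p["frame"][:,:,::-1])
    print(n,{k:np.round(p[k],4).tolist() for k in p if k!="frame"}, (-cv2.Rodrigues(np.array(p["rvec"]))[0].T@np.array(p["tvec"]).reshape(3)))
E
```

```text
pics
{'t': 0.0, 'q': [-1.5155, 0.5284, 1.4339, -0.0, 1.1814, -0.1785], 'qd': [-0.0004, -0.0009, -0.0005, 0.0017, -0.0006, -0.0016], 'tau': [0.0002, -44.2351, -17.8022, -0.0002, 0.0086, 0.0], 'tcp_pos': [0.1448, -0.6073, 0.2304], 'tool_rot': [-0.0824, 0.703, -0.7015, 0.0825], 'force': [0.1231, -0.4867, -0.1145], 'ft_torque': [0.0074, 0.0298, 0.0078], 'finger_gap': 1.0064} 0.0187
scene {'vfov': 57.1531, 'cx': 311.3524, 'cy': 239.511, 'rvec': [2.1718, 0.6236, -0.2993], 'tvec': [-0.3758, -0.176, 1.3429]} [ 0.93315367 -0.7855691   0.69835443]
top {'vfov': 54.8006, 'cx': 310.7908, 'cy': 240.4802, 'rvec': [2.1653, -2.1763, 0.0452], 'tvec': [-0.1431, 0.5522, 1.0919]} [ 0.47249062 -0.17850985  1.1236324 ]
```

View pics/scene0.png

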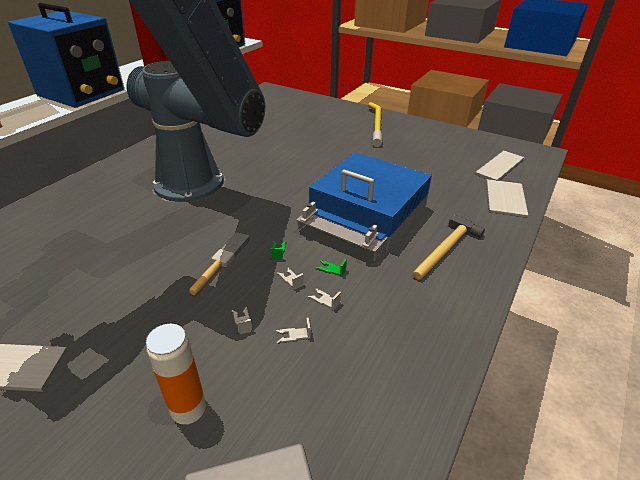

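View pics/top0.png

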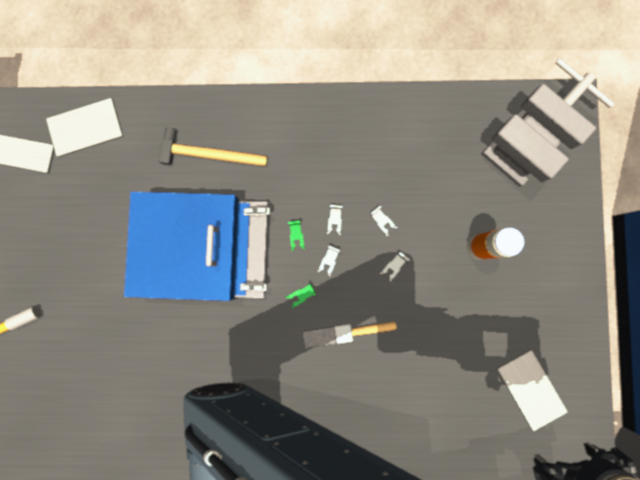

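Both views show the box at left in the top view, with the hood on the +y (left) side and the ledge and turnbuttons at about px (258,210) and (258,290). Four grey clips are near (335,218), (330,260), (384,220) and (396,265). Two green look-alikes are at (296,234) and (300,294).

```bash
cat > vis.py <<'E'
import numpy as np, cv2
from station import manip, eyes
from scipy.spatial.transform import Rotation as R
class Cam:
    def __init__(s,n):
        p=eyes.snapshot(n); s.img=np.ascontiguousarray(p["frame"][:,:,::-1]); f=240/np.tan(np.radians(p["vfov"])/2)
        s.K=np.array([[f,0,p["cx"]],[0,f,p["cy"]],[0,0,1]]); s.rv=np.array(p["rvec"],float); s.t=np.array(p["tvec"],float).reshape(3)
        s.R=cv2.Rodrigues(s.rv)[0]; s.c=-s.R.T@s.t
    def proj(s,P): return cv2.projectPoints(np.array(P,float).reshape(-1,1,3),s.rv,s.t,s.K,None)[0][:,0]
    def ray(s,uv): return s.R.T@np.linalg.inv(s.K)@np.array([uv[0],uv[1],1.])
    def plane(s,uv,z): d=s.ray(uv); return s.c+d*(z-s.c[2])/d[2]
    def crop(s,name,x0,y0,x1,y1,k): cv2.imwrite("pics/"+name,cv2.resize(s.img[y0:y1,x0:x1],None,fx=k,fy=k,interpolation=cv2.INTER_CUBIC))
def tri(a,ua,b,ub):
    P=[c.K@np.c_[c.R,c.t] for c in(a,b)]
    X=cv2.triangulatePoints(P[0],P[1],np.array(ua,float).reshape(2,1),np.array(ub,float).reshape(2,1)); return X[:3,0]/X[3,0]
def tool():
    s=manip.sense(); return np.array(s["tcp_pos"]),R.from_quat(s["tool_rot"]).as_matrix(),s
def yaw():  # direction of tool z (jaw axis) in world
    M=tool()[1]; return np.arctan2(M[1,2],M[0,2])
def go(P,yw=None):
    """shift cm in tool axes + turn about tool y to bring TCP to P and jaw axis to yw (mod pi)"""
    p,M,s=tool(); d=M.T@(np.array(P)-p)*100; out=[np.round(d,2).tolist()]
    if yw is not None:
        y0=np.arctan2(M[1,2],M[0,2]); a=(yw-y0+np.pi/2)%np.pi-np.pi/2
        out.append(("turn",round(-a,3),"alt",round(-a+np.sign(a)*np.pi,3),"q5",round(s["q"][5],2)))
    print(out)
def blobs(m,amin=60):
    n,l,st,c=cv2.connectedComponentsWithStats(m.astype(np.uint8)); return [(st[i],c[i],l==i) for i in range(1,n) if st[i][4]>=amin]
E
python3 - <<'E'
from vis import *
t=Cam("top"); s=Cam("scene")
print("M\n",tool()[1].round(3),"yaw",yaw())
t.crop("topclips.png",232,190,422,312,4.2)
s.crop("sceneclips.png",225,170,395,350,3.3)
h=cv2.cvtColor(t.img,cv2.COLOR_BGR2HSV)
blue=(h[...,0]>95)&(h[...,0]<125)&(h[...,1]>120)
for st,c,m in blobs(blue,2000):
    cnt=cv2.findContours(m.astype(np.uint8),0,2)[0][0]; r=cv2.minAreaRect(cnt); print(r, [t.plane(u,.102).round(3).tolist() for u in cv2.boxPoints(r)])
# clips
v=h[...,2].astype(int); sat=h[...,1]
m=(sat<40)&(v>120); m[:, :275]=0; m[:,425:]=0; m[:195]=0; m[310:]=0
for st,c,mm in blobs(m,60): print(st,c.round(1),t.plane(c,.01).round(3))
E
```

```text
M
 [[-0.973 -0.     0.232]
 [-0.232  0.001 -0.973]
 [-0.    -1.    -0.001]] yaw -1.3369991569931847
((186.46380615234375, 245.44091796875), (121.3333740234375, 106.38288879394531), 2.2025980949401855) [[0.424, 0.268, 0.102], [0.662, 0.264, 0.102], [0.649, -0.011, 0.102], [0.413, -0.003, 0.102]]
((631.0, 322.5), (221.0, 16.0), 90.0) [[0.604, -0.829, 0.102], [0.603, -0.863, 0.102], [0.135, -0.838, 0.102], [0.135, -0.805, 0.102]]
[  275   195   150   111 11299] [345.4 236. ] [ 0.562 -0.229  0.01 ]
[380 252  30  29 328] [395.2 264.7] [ 0.493 -0.347  0.01 ]
```

View pics/topclips.png

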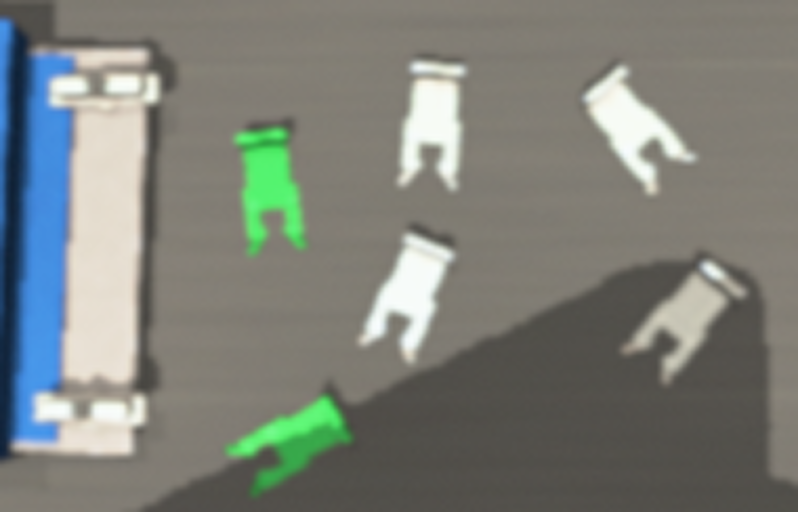

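View pics/sceneclips.png

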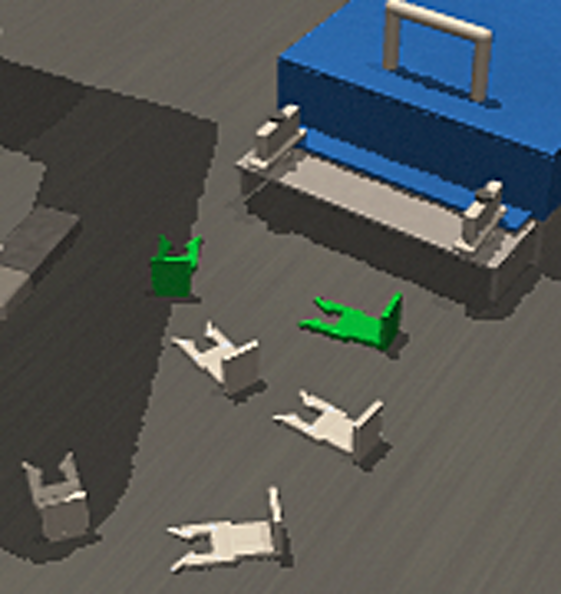

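Top crop: the tails and tabs of all four clips are toward +x (up), with mouths toward -x. Tab tops (crop px) are A (438,70), B (431,246), C (606,82) and D (723,279). The turnbutton bars are centred at (105,87) and (90,408), and the scene crop shows the same items.

```bash
python3 - <<'E'
from vis import *
t=Cam("top"); s=Cam("scene")
T=lambda u:(232+u[0]/4.2-.4,190+u[1]/4.2-.4); S=lambda u:(225+u[0]/3.3-.35,170+u[1]/3.3-.35)
for n,a,b in (("A tab",(438,69),(367,415)),("B tab",(432,245),(240,351)),("C tab",(607,81),(275,492)),("D tab",(723,278),(64,498)),
  ("b1",(90,408),(278,118)),("b2",(105,87),(487,196))):
    X=tri(t,T(a),s,S(b)); print(n,X.round(4), "plane",t.plane(T(a),.08 if n[0]=="b" else .034).round(4))
tp=dict(A=((411,66),(466,71),(402,184),(456,187)),B=((409,233),(454,256),(363,342),(409,360)),C=((586,97),(626,66),(693,157),(652,191)),D=((703,262),(744,294),(626,350),(667,381)))
for n,p in tp.items():
    tb=(t.plane(T(p[0]),.034)+t.plane(T(p[1]),.034))/2; e=t.plane(T(p[1]),.034)-t.plane(T(p[0]),.034)
    j=(t.plane(T(p[2]),.005)+t.plane(T(p[3]),.005))/2; d=(j-tb)[:2]
    print(n,"tab",tb.round(4),"len %.1f width %.1f yaw %.3f yaw_from_tab %.3f"%(np.linalg.norm(d)*1e3,np.linalg.norm(e)*1e3,np.arctan2(d[1],d[0]),np.arctan2(e[1],e[0])+np.pi/2))
b1=t.plane(T((90,408)),.08);b2=t.plane(T((105,87)),.08);e=b2-b1
print("b dist",np.linalg.norm(e),"tray yaw",np.arctan2(e[1],e[0]))
# handle
for c,r in((t,(200,220,220,272)),(s,(335,165,380,205))):
    h=cv2.cvtColor(c.img,cv2.COLOR_BGR2HSV); x0,y0,x1,y1=r; m=np.zeros(h.shape[:2],bool); m[y0:y1,x0:x1]=(h[y0:y1,x0:x1,1]<90)&(h[y0:y1,x0:x1,2]>130)
    for st,cc,_ in blobs(m,20): print(st,cc.round(1), c.plane(cc,.154).round(4))
# lateral hood edge for yaw: front top edge
E
```

```text
A tab [ 0.6323 -0.2062  0.0313] plane [ 0.6318 -0.2062  0.034 ]
B tab [ 0.5327 -0.2019  0.0338] plane [ 0.5324 -0.2021  0.034 ]
C tab [ 0.6229 -0.3001  0.0432] plane [ 0.6242 -0.3011  0.034 ]
D tab [ 0.5135 -0.3638  0.0331] plane [ 0.5131 -0.364   0.034 ]
b1 [ 0.4445 -0.0168  0.0825] plane [ 0.4433 -0.0172  0.08  ]
b2 [ 0.6193 -0.0232  0.0827] plane [ 0.6167 -0.0245  0.08  ]
A tab [ 0.6321 -0.2065  0.034 ] len 63.9 width 31.1 yaw 3.059 yaw_from_tab -0.100
B tab [ 0.5327 -0.2018  0.034 ] len 64.8 width 28.3 yaw 2.730 yaw_from_tab -0.480
C tab [ 0.6239 -0.3006  0.034 ] len 64.3 width 28.6 yaw -2.458 yaw_from_tab 0.654
D tab [ 0.5131 -0.3642  0.034 ] len 62.8 width 28.7 yaw 2.457 yaw_from_tab -0.676
b dist 0.1735437673152148 tray yaw -0.042228103830788094
[206 224   8  43 268] [209.2 244.8] [0.5339 0.0648 0.154 ]
[342 169  32  13 110] [357.  174.9] [0.531  0.0688 0.154 ]
```

```bash
python3 - <<'E'
from vis import *
t=Cam("top"); b=t.img[...,0].astype(float)-t.img[...,2]
# subpixel edges of the hood's top (blue minus red), 0.5-crossings
def cross(p,i0,d,lvl):
    i=i0
    while (p[i]-lvl)*(p[i+d]-lvl)>0: i+=d
    return i+d*(p[i]-lvl)/(p[i]-p[i+d])
print(b[245,222:275].round().astype(int).tolist()); print(b[215,225:245].round().astype(int).tolist())
E_={}
L=[(cross(b[r],150,-1,90),r) for r in range(202,292,4)]; F=[(cross(b[r],225,1,120),r) for r in list(range(200,222,3))+list(range(270,294,3))]
U=[(c,cross(b[:,c],220,-1,90)) for c in range(138,228,4)]; D=[(c,cross(b[:,c],275,1,90)) for c in range(138,228,4)]
for n,e in zip("LFUD",(L,F,U,D)):
    w=np.array([t.plane(u,.102)[:2] for u in e]); 
    vx,vy,x0,y0=cv2.fitLine(w.astype(np.float32),cv2.DIST_HUBER,0,.001,.001).ravel(); print(n,"mid",w.mean(0).round(4),"dir %.3f"%np.arctan(vy/vx) if abs(vx)>abs(vy) else "dir' %.3f"%np.arctan(-vx/vy), "px",np.array(e)[[0,-1]].round(1).tolist())
t.crop("hood.png",195,190,285,305,5.2)
E
```

```text
[156, 155, 155, 156, 157, 157, 156, 157, 155, 132, 94, 56, 42, 47, 67, 98, 131, 153, 156, 156, 157, 156, 157, 158, 150, 96, 18, -22, -25, -22, -22, -22, -22, -22, -23, -21, -21, -22, -22, -21, -21, -21, -25, -18, -11, -7, -8, -11, -12, -13, -13, -14, -14]
[154, 154, 155, 155, 154, 156, 157, 152, 119, 72, 44, 43, 61, 94, 127, 147, 156, 152, 124, 82]
L mid [0.5358 0.2631] dir -0.040 px [[129.8, 202.0], [124.2, 290.0]]
F mid [0.5358 0.0281] dir -0.037 px [[233.5, 200.0], [229.1, 291.0]]
U mid [0.6545 0.1409] dir' -0.035 px [[138.0, 191.6], [226.0, 194.3]]
D mid [0.4187 0.1372] dir' -0.040 px [[138.0, 296.6], [226.0, 300.2]]
```

View pics/hood.png

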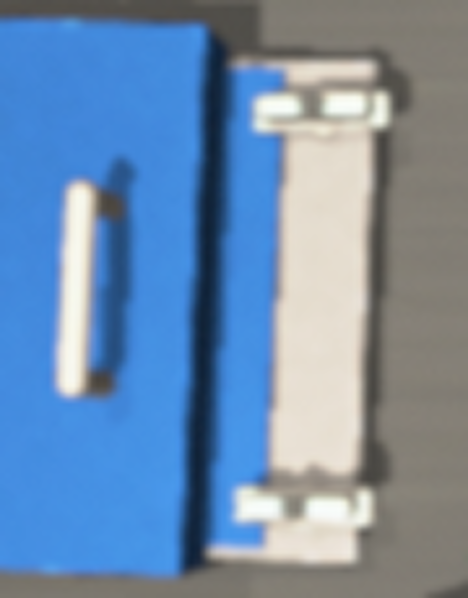

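```bash
cat >> vis.py <<'E'
TC=np.array([.5363,.1456]); TY=-.038
def tray(x,y,z):
    c,s=np.cos(TY),np.sin(TY); return np.array([TC[0]+x*c-y*s,TC[1]+x*s+y*c,z])
E
python3 -c "
from vis import *
print(tray(-.088,-.162,.1)); go(tray(-.088,-.162,.2),TY+.06)"
```

```text
[ 0.44220901 -0.01293985  0.1       ]
[[-42.71, 3.14, -50.98], ('turn', np.float64(-1.359), 'alt', np.float64(1.783), 'q5', np.float64(-0.18))]
```

```bash
python3 -m jog '[[[-21,1.5,-25],-0.7],[[-42.7,3.1,-51],-1.36],[[-42.7,3.1,-51],-1.36],[[-42.7,3.1,-51],-1.36],[[-42.7,3.1,-51],-1.36],[[-42.7,3.1,-51],-1.36],[[-42.7,3.1,-51],-1.36],[[-42.7,3.1,-51],-1.36],[[-42.7,3.1,-51],-1.36],[[-42.7,3.1,-51],-1.36],[[-42.7,3.1,-51],-1.36],[[-42.7,3.1,-51],-1.36],[[-42.7,3.1,-51],-1.36],[[-42.7,3.1,-51],-1.36],[[-42.7,3.1,-51],-1.36],[[-42.7,3.1,-51],-1.36],[[-42.7,3.1,-51],-1.36],[[-42.7,3.1,-51],-1.36],[[-42.7,3.1,-51],-1.36],[[-42.7,3.1,-51],-1.36]]' 4 60; python3 -c "
from vis import *
go(tray(-.088,-.162,.06),TY+.06)"
```

```text
t: 2.02
tcp_pos: [0.4416, -0.014, 0.2004]
tool_rot: [0.505, -0.495, 0.495, -0.505]
force: [0.4, -0.0, -0.3]
finger_gap: 0.473
[[-0.1, 14.04, 0.06], ('turn', np.float64(-0.001), 'alt', np.float64(3.141), 'q5', np.float64(-0.31))]
```

```bash
python3 -m jog '[[[-0.1,7,0.1],0],[[-0.1,13.9,0.1],0],[[-0.1,13.9,0.1],0],[[-0.1,13.9,0.1],0],[[-0.1,13.9,0.1],0],[[-0.1,13.9,0.1],0],[[-0.1,13.9,0.1],0]]' 4 60; python3 -m jog '[[[0,0,0],0],[[0,0,0],0],[[0,0,0],0],[[0,0,0],0],[[0,0,0],0],[[0,0,0],0]]' 0.4 40
```

```text
t: 2.6
tcp_pos: [0.4438, -0.0132, 0.0623]
tool_rot: [-0.505, 0.494, -0.495, 0.505]
force: [0.9, -0.1, 0.1]
finger_gap: 0.466
t: 3.1
tcp_pos: [0.4424, -0.0121, 0.0628]
tool_rot: [0.506, -0.494, 0.494, -0.506]
force: [-3.7, -3.5, 7.7]
finger_gap: 0.105
```

```bash
python3 -m jog '[[[0,-0.1,0],-0.12],[[0,-0.1,0],-0.24],[[0,-0.1,0],-0.36],[[0,-0.1,0],-0.48],[[0,-0.1,0],-0.6],[[0,-0.1,0],-0.72],[[0,-0.1,0],-0.84],[[0,-0.1,0],-0.96],[[0,-0.1,0],-1.08],[[0,-0.1,0],-1.2],[[0,-0.1,0],-1.32],[[0,-0.1,0],-1.44],[[0,-0.1,0],-1.5],[[0,-0.1,0],-1.5],[[0,-0.1,0],-1.5]]'; python3 -m jog '[[[0,0,0],0],[[0,0,0],0],[[0,0,0],0],[[0,-4,0],0],[[0,-8,0],0],[[0,-12,0],0],[[0,-12,0],0],[[0,-12,0],0]]' 3; python3 -c "
from vis import *
print(yaw());go(tray(.088,-.162,.18),TY+.06)"
```

```text
t: 4.35
tcp_pos: [0.441, -0.0134, 0.0629]
tool_rot: [0.708, -0.017, 0.014, -0.706]
force: [-5.4, -11.6, -1.8]
finger_gap: 0.107
t: 5.02
tcp_pos: [0.4449, -0.012, 0.1849]
tool_rot: [0.707, -0.014, 0.019, -0.706]
force: [-0.6, 0.3, -0.4]
finger_gap: 0.352
1.523758027791855
[[17.33, 0.61, 0.05], ('turn', np.float64(1.502), 'alt', np.float64(-1.64), 'q5', np.float64(-1.8))]
```

```bash
python3 -m jog '[[[4,0,0],0.12],[[8,0,0],0.24],[[12,0,0],0.36],[[16,0,0],0.48],[[17.3,0,0],0.6],[[17.3,0,0],0.72],[[17.3,0,0],0.84],[[17.3,0,0],0.96],[[17.3,0,0],1.08],[[17.3,0,0],1.2],[[17.3,0,0],1.32],[[17.3,0,0],1.44],[[17.3,0,0],1.5],[[17.3,4,0],1.5],[[17.3,8,0],1.5],[[17.3,12.1,0],1.5],[[17.3,12.1,0],1.5],[[17.3,12.1,0],1.5]]' 4;  python3 -c "
from vis import *
go(tray(.088,-.162,.063),TY+.06)"
```

```text
t: 6.52
tcp_pos: [0.6124, -0.0192, 0.0574]
tool_rot: [0.508, -0.497, 0.491, -0.504]
force: [-0.0, -0.9, 0.6]
finger_gap: 0.47
[[0.05, -0.57, 0.56], ('turn', np.float64(0.001), 'alt', np.float64(-3.14), 'q5', np.float64(-0.24))]
```

```bash
python3 -m jog '[[[0,-0.5,0.5],0],[[0,-0.5,0.5],0]]' 4; python3 -m jog '[[[0,0,0],0],[[0,0,0],0],[[0,0,0],0],[[0,0,0],0],[[0,0,0],0],[[0,0,0],0]]' 0.4 40;  python3 -m jog '[[[0,-0.1,0],-0.12],[[0,-0.1,0],-0.24],[[0,-0.1,0],-0.36],[[0,-0.1,0],-0.48],[[0,-0.1,0],-0.6],[[0,-0.1,0],-0.72],[[0,-0.1,0],-0.84],[[0,-0.1,0],-0.96],[[0,-0.1,0],-1.08],[[0,-0.1,0],-1.2],[[0,-0.1,0],-1.32],[[0,-0.1,0],-1.44],[[0,-0.1,0],-1.5],[[0,-0.1,0],-1.5],[[0,-0.1,0],-1.5]]'; python3 -m jog '[[[0,0,0],0],[[0,0,0],0],[[0,0,0],0],[[0,-4,0],0],[[0,-8,0],0],[[0,-12,0],0],[[0,-16,0],0],[[0,-16,0],0]]' 3; python3 -c "
from vis import *
print(tray(0,-.082,.22));go(tray(0,-.082,.22),TY+1.571)
t=Cam('top');s=Cam('scene')
a=cv2.resize(t.img[150:320,110:290],None,fx=2.2,fy=2.2,interpolation=2);b=cv2.resize(s.img[140:270,260:440],None,fx=2.2,fy=2.2,interpolation=2);b=np.vstack([b,np.zeros((a.shape[0]-b.shape[0],b.shape[1],3),np.uint8)]);cv2.imwrite('pics/btn.png',np.hstack([a,b]))"
```

```text
t: 6.68
tcp_pos: [0.6247, -0.0206, 0.0703]
tool_rot: [-0.504, 0.492, -0.497, 0.507]
force: [0.7, -0.7, 0.2]
finger_gap: 0.467
t: 7.18
tcp_pos: [0.6183, -0.0201, 0.0689]
tool_rot: [0.507, -0.495, 0.493, -0.505]
force: [-7.0, -1.2, 9.5]
finger_gap: 0.103
t: 8.43
tcp_pos: [0.6179, -0.0204, 0.0689]
tool_rot: [0.707, -0.018, 0.015, -0.707]
force: [-6.8, -1.3, 4.4]
finger_gap: 0.105
t: 9.1
tcp_pos: [0.6267, -0.0209, 0.2371]
tool_rot: [0.708, -0.01, 0.024, -0.706]
force: [1.1, 0.7, 1.2]
finger_gap: 0.347
[0.53318475 0.0636592  0.22      ]
[[-9.77, 1.5, 8.01], ('turn', np.float64(-0.01), 'alt', np.float64(3.132), 'q5', np.float64(-1.73))]
```

View pics/btn.png

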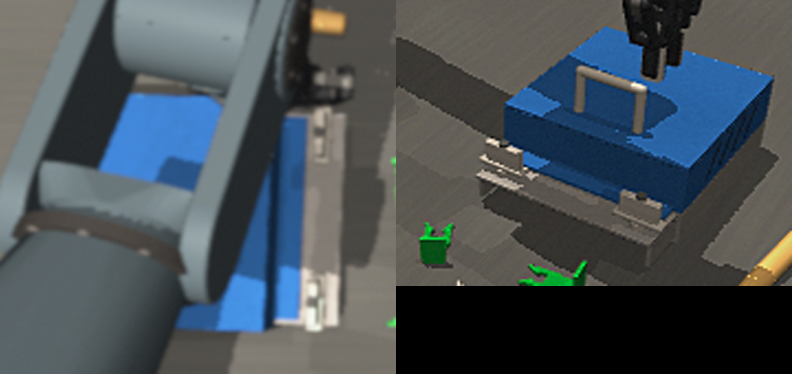

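The picture shows both turnbuttons along the ledge (clear of the lip) and the hood shut. The handle is next.

```bash
python3 -m jog '[[[-4,0,3],0],[[-8,0,6],0],[[-9.5,0,8],0],[[-9.5,0,8],0],[[-9.5,0,8],0],[[-9.5,0,8],0]]' 5; python3 -c "
from vis import *
print(yaw());go(tray(0,-.082,.137),TY+1.571)"
```

```text
t: 9.7
tcp_pos: [0.5298, 0.0645, 0.2265]
tool_rot: [0.707, -0.017, 0.016, -0.707]
force: [-1.1, 0.0, -0.6]
finger_gap: 0.587
1.5237812119870462
[[0.35, 8.95, -0.06], ('turn', np.float64(-0.009), 'alt', np.float64(3.132), 'q5', np.float64(-1.61))]
```

```bash
python3 -m jog '[[[0.3,3,0],0],[[0.3,6,0],0],[[0.3,9,0],0],[[0.3,9,0],0],[[0.3,9,0],0],[[0.3,9,0],0]]' 5; python3 -m jog '[[[0,0,0],0],[[0,0,0],0],[[0,0,0],0],[[0,0,0],0],[[0,0,0],0],[[0,0,0],0],[[0,0,0],0]]' 0.6 30;  python3 -c "
import numpy as np
for k in range(1,21):
    a=k*1.66/20;c,s=np.cos(a),np.sin(a);print([0,round(-20*s+11.2*(1-c),1),round(20*(1-c)+11.2*s,1)],end=' ')"
```

```text
t: 10.2
tcp_pos: [0.5343, 0.0635, 0.1379]
tool_rot: [0.707, -0.017, 0.018, -0.707]
force: [0.5, 0.4, 0.7]
finger_gap: 0.585
t: 10.78
tcp_pos: [0.5337, 0.0631, 0.1384]
tool_rot: [0.708, -0.016, 0.017, -0.706]
force: [-0.1, -5.1, 4.1]
finger_gap: 0.127
[0, np.float64(-1.6), np.float64(1.0)] [0, np.float64(-3.2), np.float64(2.1)] [0, np.float64(-4.6), np.float64(3.4)] [0, np.float64(-5.9), np.float64(4.7)] [0, np.float64(-7.1), np.float64(6.2)] [0, np.float64(-8.2), np.float64(7.8)] [0, np.float64(-9.1), np.float64(9.4)] [0, np.float64(-9.9), np.float64(11.2)] [0, np.float64(-10.6), np.float64(12.9)] [0, np.float64(-11.1), np.float64(14.8)] [0, np.float64(-11.5), np.float64(16.6)] [0, np.float64(-11.7), np.float64(18.5)] [0, np.float64(-11.7), np.float64(20.4)] [0, np.float64(-11.6), np.float64(22.3)] [0, np.float64(-11.3), np.float64(24.2)] [0, np.float64(-10.9), np.float64(26.1)] [0, np.float64(-10.3), np.float64(27.9)] [0, np.float64(-9.6), np.float64(29.6)] [0, np.float64(-8.7), np.float64(31.3)] [0, np.float64(-7.7), np.float64(32.9)]
```

```bash
python3 -m jog '[[[0,-1.6,1],0],[[0,-3.2,2.1],0],[[0,-4.6,3.4],0],[[0,-5.9,4.7],0],[[0,-7.1,6.2],0],[[-0.1,-8.2,7.8],0],[[-0.1,-9.1,9.4],0],[[-0.1,-9.9,11.2],0],[[-0.1,-10.6,12.9],0],[[-0.1,-11.1,14.8],0],[[-0.1,-11.1,14.8],0]]'; python3 -m jog '[[[0,-0.4,1.8],0],[[0,-0.6,3.7],0],[[0,-0.6,5.6],0],[[0,-0.5,7.5],0],[[-0.1,-0.2,9.4],0],[[-0.1,0.2,11.3],0],[[-0.2,0.8,13.1],0],[[-0.2,1.5,14.8],0],[[-0.2,2.4,16.5],0],[[-0.2,3.4,18.1],0],[[-0.2,3.4,18.1],0],[[-0.2,3.4,18.1],0]]'
```

```text
t: 11.7
tcp_pos: [0.5396, 0.2138, 0.2519]
tool_rot: [-0.707, 0.014, -0.018, 0.707]
force: [-4.3, -1.5, 15.2]
finger_gap: 0.125
t: 12.7
tcp_pos: [0.5463, 0.3967, 0.2126]
tool_rot: [-0.705, 0.016, -0.017, 0.709]
force: [4.6, 3.2, -2.7]
finger_gap: 0.126
```

```bash
python3 -m jog '[[[0,0,0],0],[[0,0,0],0],[[0,0,0],0],[[0,-3,0.3],0],[[0,-6,0.6],0],[[0,-10,1],0],[[0,-14,1],0],[[0,-18,1],0],[[0,-18,1],0],[[0,-18,1],0]]' 3; python3 -c "
from vis import *
t=Cam('top');s=Cam('scene')
cv2.imwrite('pics/open_s.png',s.img[60:300,220:480]);cv2.imwrite('pics/open.png',cv2.resize(np.hstack([t.img[150:330,90:310],s.img[110:290,270:450]]),None,fx=2,fy=2,interpolation=2)); print(manip.sense()['q'])"
```

```text
t: 13.53
tcp_pos: [0.5459, 0.4041, 0.3973]
tool_rot: [-0.706, 0.015, -0.018, 0.708]
force: [0.3, -0.7, -0.6]
finger_gap: 0.347
[ 4.72012515e-01  4.86967728e-01  1.05973801e+00  9.87116082e-04
  1.59890841e+00 -1.05116263e+00]
```

View pics/open.png

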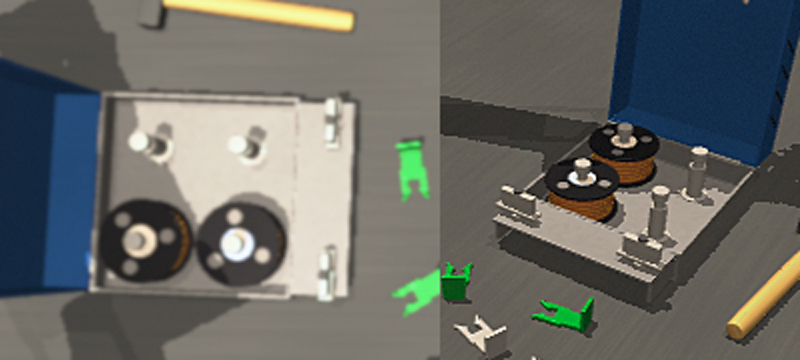

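The hood is up. Spools sit only on spindles 1 and 2 (the x = −57 side), and spindles 3 and 4 are bare. I'll measure the spindle heads and look at the clips again.

```bash
python3 - <<'E'
from vis import *
t=Cam("top"); s=Cam("scene")
for n,a,b,m in((1,(161,269.5),(363,175),(-.057,.057,.08)),(2,(208.5,271),(341.5,191),(-.057,-.057,.08))):
    print(n,"tri",tri(t,a,s,b).round(4),"plane",t.plane(a,.08).round(4),"model",tray(*m).round(4), t.proj([tray(*m)]).round(1), s.proj([tray(*m)]).round(1))
t.crop("clips2.png",290,190,420,290,6)
E
```

```text
1 tri [0.4857 0.1958 0.0768] plane [0.483 0.193 0.08 ] model [0.4815 0.2047 0.08  ] [[155.9 270.2]] [[361.9 172.4]]
2 tri [0.4806 0.0846 0.0825] plane [0.4792 0.0843 0.08  ] model [0.4772 0.0908 0.08  ] [[205.6 271.9]] [[340.7 190.5]]
```

View pics/clips2.png

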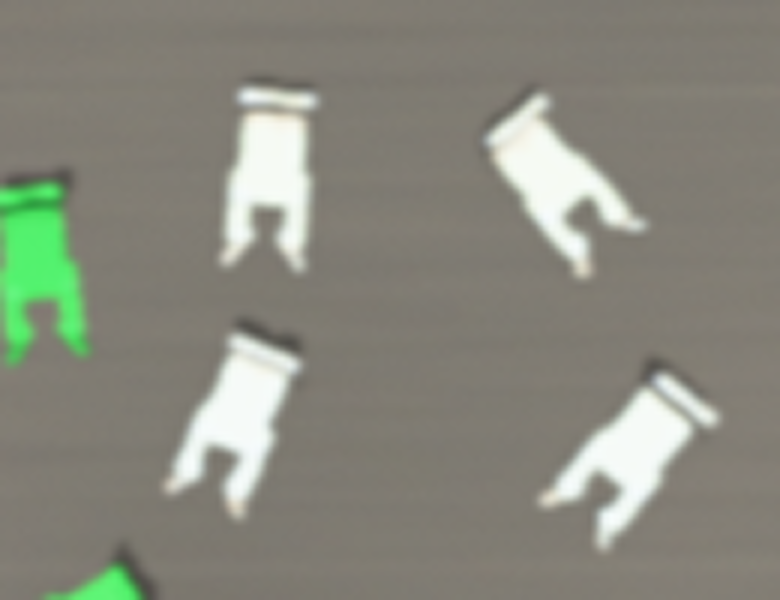

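The clips are where they were. My coarse spindle picks disagree with the tray model by 6 to 9 mm, so I'll zoom in.

```bash
python3 - <<'E'
from vis import *
t=Cam("top"); s=Cam("scene")
a=cv2.resize(t.img[205:295,130:245],None,fx=6,fy=6,interpolation=2)
for m in((-.057,.057),(-.057,-.057),(.057,.057),(.057,-.057)):
    u=(t.proj([tray(*m,.08)])[0]-(130,205)+.4)*6; cv2.drawMarker(a,tuple(int(v) for v in u),(0,0,255),0,12,1)
cv2.imwrite("pics/spin.png",a)
b=cv2.resize(s.img[160:230,310:430],None,fx=6,fy=6,interpolation=2)
for m in((-.057,.057),(-.057,-.057),(.057,.057),(.057,-.057)):
    u=(s.proj([tray(*m,.08)])[0]-(310,160)+.4)*6; cv2.drawMarker(b,tuple(int(v) for v in u),(0,0,255),0,12,1)
cv2.imwrite("pics/spins.png",b)
E
```

```text
(no output)
```

View pics/spin.png

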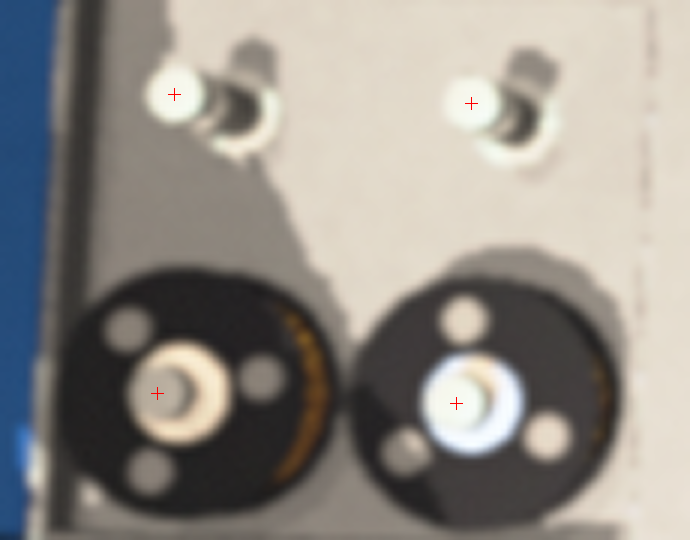

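View pics/spins.png

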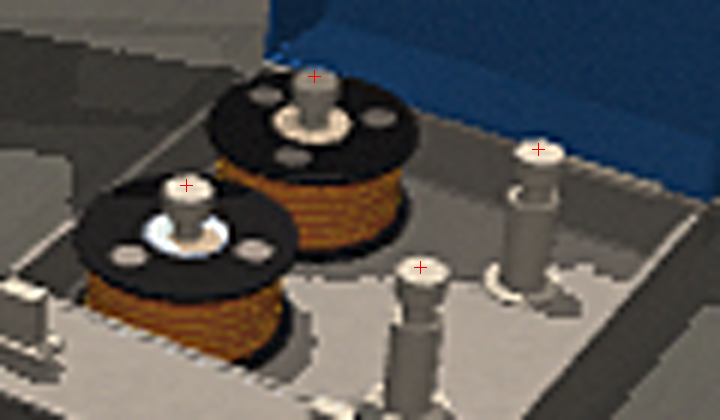

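The marked model points sit on the spindle heads in both views, so the tray pose is good: spindle 1 (0.4815, 0.2047), spindle 2 (0.4772, 0.0908). Now I'll fetch clip D.

```bash
python3 -c "
from vis import *
print(yaw());go((.5131,-.364,.397),-.68)"
```

```text
1.5229769712660581
[[0.46, -0.36, -76.74], ('turn', np.float64(-0.939), 'alt', np.float64(2.203), 'q5', np.float64(-1.05))]
```

```bash
python3 -m jog '[[[0,-1,-4],0.12],[[0,-1,-8],0.24],[[0,-1,-12],0.36],[[0,-1,-16],0.48],[[0,-1,-20],0.6],[[0,-1,-24],0.72],[[0,-1,-28],0.84],[[0,-1,-32],0.96],[[0,-1,-36],1.08],[[0,0,-40],1.2],[[0,2,-44],1.32],[[0,4,-48],1.44],[[0,6,-52],1.56],[[0,8,-56],1.68],[[0,10,-60],1.8],[[0.1,13,-64],1.92],[[0.2,16,-68],2.04],[[0.3,19,-72],2.16],[[0.4,22,-76],2.2],[[0.4,25,-76.7],2.2]]' 3.6; python3 -m jog '[[[0,6,0],0],[[0,8,0],0],[[0,8,0],0],[[0,8,0],0]]'; python3 -c "
from vis import *
print(yaw());go((.5131,-.364,.009),-.68)"
```

```text
t: 15.5
tcp_pos: [0.5141, -0.3465, 0.1696]
tool_rot: [0.304, -0.637, 0.639, -0.305]
force: [0.6, -0.5, 0.1]
finger_gap: 0.423
t: 15.83
tcp_pos: [0.5119, -0.3414, 0.0874]
tool_rot: [-0.306, 0.64, -0.635, 0.305]
force: [-0.3, 0.3, 0.4]
finger_gap: 0.417
-0.6773966802304097
[[1.7, 7.83, 1.57], ('turn', np.float64(0.003), 'alt', np.float64(-3.139), 'q5', np.float64(-0.09))]
```

```bash
python3 -m jog '[[[1.7,0,1.6],0],[[1.7,3,1.6],0],[[1.7,6,1.6],0],[[1.7,6,1.6],0],[[1.7,6,1.6],0]]'; python3 -c "
from vis import *
go((.5131,-.364,.009),-.68)"
```

```text
t: 16.25
tcp_pos: [0.5162, -0.3662, 0.032]
tool_rot: [0.306, -0.637, 0.638, -0.306]
force: [-0.1, -0.3, 0.0]
finger_gap: 0.424
[[0.02, 2.3, -0.38], ('turn', np.float64(0.004), 'alt', np.float64(-3.138), 'q5', np.float64(-0.12))]
```

```bash
python3 -m jog '[[[0,0,-0.3],0],[[0,2.1,-0.3],0],[[0,2.1,-0.3],0],[[0,2.1,-0.3],0]]'; python3 -m jog '[[[0,0,0],0],[[0,0,0],0],[[0,0,0],0],[[0,0,0],0],[[0,0,0],0],[[0,0,0],0],[[0,0,0],0],[[0,0,0],0]]' 0 60; python3 -c "
from vis import *
go((.5131,-.364,.009),-.68)"
```

```text
t: 16.58
tcp_pos: [0.5138, -0.3644, 0.0112]
tool_rot: [0.306, -0.637, 0.638, -0.306]
force: [0.4, -0.2, 0.3]
finger_gap: 0.419
t: 17.25
tcp_pos: [0.5142, -0.3652, 0.011]
tool_rot: [0.305, -0.637, 0.638, -0.306]
force: [-0.8, 0.1, 5.7]
finger_gap: 0.04
[[-0.03, 0.2, -0.16], ('turn', np.float64(0.003), 'alt', np.float64(-3.139), 'q5', np.float64(-0.12))]
```

```bash
cat >> vis.py <<'E'
SP={1:tray(-.057,.057,0),2:tray(-.057,-.057,0)}
def sp(n,back,phi,z):  # TCP for clip origin 'back' m short of the axis of spindle n, pushed along yaw phi
    return np.array([*(SP[n][:2]-(.046+back)*np.array([np.cos(phi),np.sin(phi)])),z])
E
python3 -m jog '[[[0,-3,0],0],[[0,-7,0],0],[[0,-11,0],0],[[0,-15,0],0],[[0,-19,0],0],[[0,-19,0],-0.12],[[0,-19,0],-0.24],[[0,-19,0],-0.36],[[0,-19,0],-0.48],[[0,-19,0],-0.6],[[0,-19,0],-0.72],[[0,-19,0],-0.84],[[0,-19,0],-0.96],[[0,-19,0],-1.08],[[0,-19,0],-1.2],[[0,-19,0],-1.3],[[0,-19,0],-1.3]]'; python3 -c "
from vis import *
print(yaw(),sp(1,.036,-.09,.2));go(sp(1,.036,-.09,.2),3.05); go(np.array([.46,-.05,.2]))
t=Cam('top'); t.crop('held.png',290,190,420,300,3)"
```

```text
t: 18.67
tcp_pos: [0.5131, -0.3642, 0.1993]
tool_rot: [-0.629, 0.322, -0.322, 0.629]
force: [1.1, -0.4, -0.4]
finger_gap: 0.04
0.6245489730390528 [0.3998385  0.21209437 0.2       ]
[[-53.37, -0.04, 24.51], ('turn', np.float64(0.716), 'alt', np.float64(-2.425), 'q5', np.float64(-1.42))]
[[-28.59, -0.05, 14.07]]
```

```bash
python3 -c "
from vis import *
print(sp(1,.036,.8,.2));go(sp(1,.036,.8,.2),.8)"; python3 -m jog '[[[-4,0,0],0.12],[[-8,0,1],0.24],[[-10,0,4],0.36],[[-14,0,5],0.48],[[-18,0,7],0.6],[[-22,0,9],0.72],[[-25,0,11],0.84],[[-28,0,14],0.96],[[-28,0,14],1.08],[[-28,0,14],1.2],[[-28,0,14],1.32],[[-28,0,14],1.44],[[-28,0,14],1.56],[[-28,0,14],1.68],[[-28,0,14],1.8],[[-28,0,14],1.92],[[-28,0,14],2.04],[[-28,0,14],2.16],[[-28,0,14],2.28],[[-28,0,14],2.4]]'; python3 -c "
from vis import *
print(yaw());go(sp(1,.036,.8,.2),.8)"
```

```text
[0.42437668 0.14590113 0.2       ]
[[-46.65, -0.05, 22.46], ('turn', np.float64(-0.179), 'alt', np.float64(2.962), 'q5', np.float64(-1.42))]
t: 20.38
tcp_pos: [0.4636, -0.0554, 0.1996]
tool_rot: [-0.076, -0.703, 0.703, 0.076]
force: [0.3, -0.3, -1.3]
finger_gap: 0.044
-1.785834765091511
[[8.13, -0.05, -18.83], ('turn', np.float64(0.556), 'alt', np.float64(-2.586), 'q5', np.float64(1.43))]
```

```bash
python3 -m jog '[[[2,0,-4],0.12],[[3.5,0,-8],0.24],[[5,0,-12],0.36],[[7,0,-16],0.48],[[8.1,0,-18.8],0.556],[[8.1,0,-18.8],0.556],[[8.1,4,-18.8],0.556],[[8.1,8,-18.8],0.556],[[8.1,10,-18.8],0.556],[[8.1,10,-18.8],0.556],[[8.1,10,-18.8],0.556],[[8.1,10,-18.8],0.556]]'; python3 -c "
from vis import *
t=Cam('top');s=Cam('scene')
print(yaw());go(sp(1,.036,.8,.069),.8)
a=cv2.resize(s.img[140:230,290:410],None,fx=5,fy=5,interpolation=2); cv2.imwrite('pics/pre1.png',a)"
```

```text
t: 21.38
tcp_pos: [0.4239, 0.1452, 0.1003]
tool_rot: [0.264, 0.657, -0.656, -0.263]
force: [-0.7, 0.4, -0.6]
finger_gap: 0.039
-2.3339596631815187
[[0.05, 3.19, -0.05], ('turn', np.float64(0.008), 'alt', np.float64(-3.134), 'q5', np.float64(2.41))]
```

View pics/pre1.png

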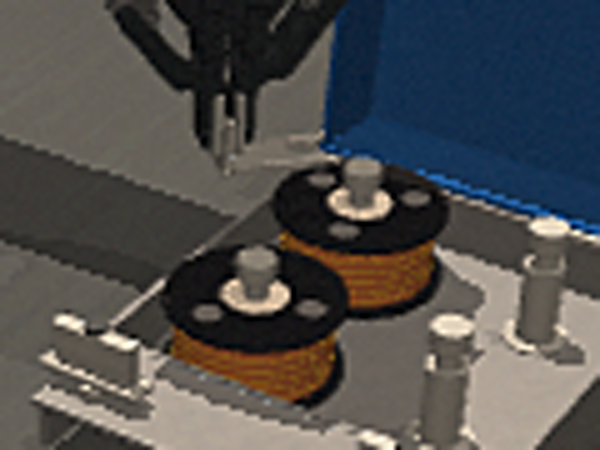

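The clip is level in the gripper, with its mouth toward spindle 1. I'll lower it and push.

```bash
python3 -m jog '[[[0,1.5,0],0],[[0,3.1,0],0],[[0,3.1,0],0],[[0,3.1,0],0],[[0,3.1,0],0]]'; python3 -m jog '[[[0,0,-1],0],[[0,0,-1.8],0],[[0,0,-2.2],0],[[0,0,-2.2],0]]'; python3 -c "
from vis import *
go(sp(1,0,.8,.0685),.8)"
```

```text
t: 21.9
tcp_pos: [0.4237, 0.1452, 0.0695]
tool_rot: [0.264, 0.657, -0.656, -0.262]
force: [-0.3, 1.2, -0.7]
finger_gap: 0.046
t: 22.23
tcp_pos: [0.4402, 0.1619, 0.0689]
tool_rot: [0.264, 0.657, -0.656, -0.261]
force: [1.3, -1.5, -0.6]
finger_gap: 0.044
[[0.01, 0.05, -1.35], ('turn', np.float64(0.01), 'alt', np.float64(-3.132), 'q5', np.float64(2.45))]
```

```bash
python3 -m jog '[[[0,0,-0.4],0],[[0,0,-0.8],0],[[0,0,-1.1],0],[[0,0,-1.3],0],[[0,0,-1.4],0],[[0,0,-1.4],0],[[0,0,-1.4],0]]'; python3 -c "
from vis import *
go(sp(1,0,.8,.0685),.8)"
```

```text
t: 22.82
tcp_pos: [0.4496, 0.1714, 0.0687]
tool_rot: [0.264, 0.657, -0.656, -0.262]
force: [3.3, -1.6, -0.4]
finger_gap: 0.043
[[0.03, 0.02, -0.02], ('turn', np.float64(0.008), 'alt', np.float64(-3.133), 'q5', np.float64(2.46))]
```

```bash
python3 -m jog '[[[0,0,-0.1],0],[[0,0,-0.2],0],[[0,0,-0.2],0],[[0,0,-0.2],0]]';python3 -m jog '[[[0,0,-0.15],0],[[0,0,-0.3],0],[[0,0,-0.3],0],[[0,0,-0.3],0]]'; python3 -c "
from vis import *
go(sp(1,0,.8,.0685),.8)"
```

```text
t: 23.15
tcp_pos: [0.4495, 0.1719, 0.0686]
tool_rot: [-0.263, -0.656, 0.657, 0.262]
force: [3.0, -7.8, 0.6]
finger_gap: 0.042
t: 23.48
tcp_pos: [0.4495, 0.1724, 0.0686]
tool_rot: [-0.262, -0.655, 0.659, 0.263]
force: [0.5, -14.3, 4.8]
finger_gap: 0.043
[[-0.04, 0.01, 0.05], ('turn', np.float64(0.01), 'alt', np.float64(-3.132), 'q5', np.float64(2.47))]
```

```bash
python3 -m jog '[[[0,0,0.4],0],[[0,0,0.4],0]]'; python3 -m jog '[[[0,0,0],0],[[0,0,0],0],[[0,0,0],0],[[0,0,0],0]]' 2; python3 -c "
from vis import *
print(manip.sense()['finger_gap'],manip.sense()['force'])";  python3 -m jog '[[[0,-2,0],0],[[0,-5,0],0],[[0,-9,0],0],[[0,-13,0],0],[[0,-13,3],0],[[0,-13,7],0],[[0,-13,11],0],[[0,-13,15],0],[[0,-13,19],0],[[0,-13,23],0],[[0,-13,23],0],[[0,-13,23],0]]'; python3 -c "
from vis import *
print(yaw())
t=Cam('top');s=Cam('scene')
a=cv2.resize(t.img[235:305,130:235],None,fx=6,fy=6,interpolation=2)
b=cv2.resize(s.img[150:225,310:415],None,fx=5,fy=5,interpolation=2)
cv2.imwrite('pics/c1t.png',a);cv2.imwrite('pics/c1s.png',b)
go((.6239,-.3006,.2),.684)
t.crop('clips3.png',290,190,420,290,6)
print(t.proj([[.6239,-.3006,.034]]))"
```

```text
t: 23.65
tcp_pos: [0.4494, 0.1715, 0.0687]
tool_rot: [0.264, 0.657, -0.656, -0.262]
force: [3.5, -4.9, -0.2]
finger_gap: 0.041
t: 23.98
tcp_pos: [0.4473, 0.1723, 0.0682]
tool_rot: [-0.262, -0.656, 0.657, 0.263]
force: [-0.3, 0.1, 0.3]
finger_gap: 0.234
0.23417084381073916 [-0.30985761  0.06278914  0.30197589]
t: 24.98
tcp_pos: [0.288, 0.0046, 0.1984]
tool_rot: [0.265, 0.656, -0.655, -0.266]
force: [0.6, -0.3, -0.7]
finger_gap: 0.232
-2.339463267872542
[[-45.29, -0.11, -0.92], ('turn', np.float64(0.124), 'alt', np.float64(-3.018), 'q5', np.float64(1.96))]
[[375.90614092 209.00954084]]
```

View pics/c1s.png

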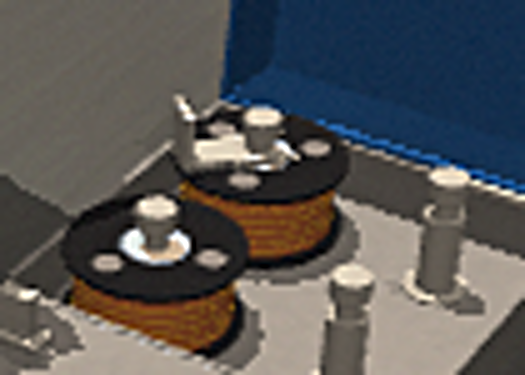

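Clip 1 sits with its jaws round spindle 1. I'll check it from above along with the remaining clips.

```bash
python3 -c "
import cv2,numpy as np
a=cv2.imread('pics/c1t.png')[:,:400];b=cv2.imread('pics/clips3.png')
print(a.shape,b.shape)
b=cv2.resize(b,None,fx=.5,fy=.5,interpolation=cv2.INTER_AREA); b=np.vstack([b,np.zeros((a.shape[0]-b.shape[0],b.shape[1],3),np.uint8)])
cv2.imwrite('pics/comb1.png',np.hstack([a,b]))"
```

```text
(420, 400, 3) (600, 780, 3)
```

View pics/comb1.png

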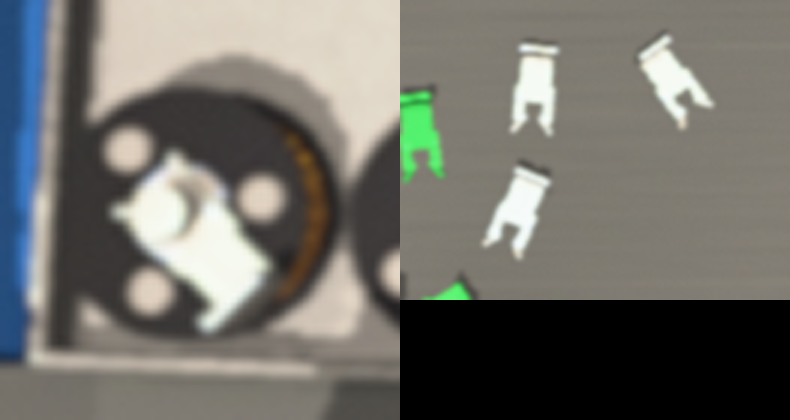

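```bash
python3 - <<'E'
from vis import *
t=Cam("top"); 
def seg(img):
    h=cv2.cvtColor(img,cv2.COLOR_BGR2HSV); m=(h[...,2]>185)&(h[...,1]<60); z=np.zeros_like(m); z[195:300,308:425]=m[195:300,308:425]
    o=[]
    for st,c,mm in blobs(z,60):
        ys,xs=np.nonzero(mm); w=np.array([t.plane(u,.01)[:2] for u in zip(xs,ys)]); d=np.linalg.svd(w-w.mean(0),full_matrices=False)[2][0]; o.append((st[4],w.mean(0).round(4).tolist(),round(float(np.arctan(d[1]/d[0])),3)))
    return o
im=cv2.imread("pics/top0.png"); print("before",*seg(im),sep="\n"); print("now",*seg(t.img),sep="\n")
# clip 1 home check
f=lambda u:(130+u[0]/6-.4,235+u[1]/6-.4)
n=np.array([np.cos(.8),np.sin(.8)]);
print("tips",t.plane(f((145,182)),.061)[:2]-SP[1][:2], "exp",.0185*n,"tab",t.plane(f((237,297)),.09)[:2]-SP[1][:2],"exp",-.046*n)
E
```

```text
before
(np.int32(290), [0.6013, -0.3174], 0.625)
(np.int32(257), [0.6014, -0.2032], -0.105)
(np.int32(294), [0.5065, -0.1898], -0.4)
(np.int32(144), [0.492, -0.3467], -0.735)
now
(np.int32(282), [0.6103, -0.3126], 0.565)
(np.int32(253), [0.6014, -0.2032], -0.113)
(np.int32(291), [0.5065, -0.1899], -0.402)
tips [0.01232869 0.01219525] exp [0.01288907 0.01327109] tab [-0.03138417 -0.03425159] exp [-0.03204851 -0.03299838]
```

Clip 1 measures within about 1 mm of home. Clip C has since been knocked about 1 cm and is now at tab (0.633, −0.297), yaw about 0.61. It stands clear of the others, so I'll take it there.

```bash
python3 -c "
from vis import *
go((.633,-.297,.2),.615)"
python3 -m jog '[[[-4,0,0],0.1],[[-8,0,0],0.18],[[-12,0,0],0.18],[[-16,0,0],0.18],[[-20,0,0],0.18],[[-24,0,-0.5],0.18],[[-28,0,-1],0.18],[[-32,0,-1],0.18],[[-36,0,-1],0.18],[[-40,0,-1],0.18],[[-44,0,-1],0.18],[[-45.5,0,-1.3],0.18],[[-45.5,4,-1.3],0.18],[[-45.5,8,-1.3],0.18],[[-45.5,12,-1.3],0.18],[[-45.5,12,-1.3],0.18],[[-45.5,12,-1.3],0.18],[[-45.5,12,-1.3],0.18]]' 3.8; python3 -c "
from vis import *
print(yaw());go((.633,-.297,.045),.615)"
```

```text
[[-45.71, -0.11, -1.68], ('turn', np.float64(0.195), 'alt', np.float64(-2.947), 'q5', np.float64(1.96))]
t: 26.63
tcp_pos: [0.63, -0.2982, 0.0798]
tool_rot: [-0.321, -0.63, 0.631, 0.319]
force: [0.1, -0.2, 0.5]
finger_gap: 0.442
-2.51018262493633
[[-0.07, 3.48, -0.31], ('turn', np.float64(0.016), 'alt', np.float64(-3.125), 'q5', np.float64(1.91))]
```

```bash
python3 -m jog '[[[-0.1,3.5,-0.3],0],[[-0.1,3.5,-0.3],0],[[-0.1,3.5,-0.3],0],[[-0.1,3.5,-0.3],0]]'; python3 -c "
from vis import *
go((.633,-.297,.0115),.615)"; python3 -m jog '[[[0,1.6,0],0],[[0,3.2,0],0],[[0,3.2,0],0],[[0,3.2,0],0]]';  python3 -c "
from vis import *
go((.633,-.297,.011),.615)"
```

```text
t: 26.97
tcp_pos: [0.6323, -0.2989, 0.0466]
tool_rot: [-0.322, -0.63, 0.63, 0.319]
force: [-0.4, -0.1, 0.6]
finger_gap: 0.445
[[0.13, 3.51, -0.16], ('turn', np.float64(0.014), 'alt', np.float64(-3.127), 'q5', np.float64(1.91))]
t: 27.3
tcp_pos: [0.6312, -0.2986, 0.0132]
tool_rot: [-0.322, -0.63, 0.63, 0.32]
force: [0.4, -0.1, 0.3]
finger_gap: 0.446
[[0.03, 0.22, -0.24], ('turn', np.float64(0.013), 'alt', np.float64(-3.128), 'q5', np.float64(1.91))]
```

```bash
python3 -m jog '[[[0,0.2,-0.2],0],[[0,0.2,-0.2],0],[[0,0.2,-0.2],0]]'; python3 -m jog '[[[0,0,0],0],[[0,0,0],0],[[0,0,0],0],[[0,0,0],0],[[0,0,0],0],[[0,0,0],0],[[0,0,0],0],[[0,0,0],0]]' 0 60;  python3 -m jog '[[[0,-3,0],0],[[0,-7,0],0],[[0,-11,0],0],[[0,-15,0],0],[[0,-19,0],0],[[0,-19,0],-0.12],[[0,-19,0],-0.24],[[0,-19,0],-0.36],[[0,-19,0],-0.48],[[0,-19,0],-0.6],[[0,-19,0],-0.72],[[0,-19,0],-0.84],[[0,-19,0],-0.96],[[0,-19,0],-1.08],[[0,-19,0],-1.2],[[0,-19,0],-1.32],[[0,-19,0],-1.44],[[0,-19,0],-1.56],[[0,-19,0],-1.56]]'; python3 -c "
from vis import *
print(yaw(),sp(2,.036,.8,.2));go(sp(2,.036,.8,.2),.8)
c=Cam('top').img; cv2.imwrite('pics/chk.png',c)"
```

```text
t: 27.55
tcp_pos: [0.6332, -0.2974, 0.0108]
tool_rot: [-0.322, -0.63, 0.63, 0.32]
force: [-0.3, 0.7, -0.4]
finger_gap: 0.443
t: 28.22
tcp_pos: [0.6326, -0.2972, 0.0098]
tool_rot: [-0.321, -0.63, 0.63, 0.321]
force: [-0.1, 0.4, 4.5]
finger_gap: 0.047
t: 29.8
tcp_pos: [0.6317, -0.2966, 0.1983]
tool_rot: [-0.216, 0.674, -0.673, 0.215]
force: [-0.1, 0.6, -1.0]
finger_gap: 0.044
-0.9510582753540006 [0.42004572 0.03198343 0.2       ]
[[-1.86, -0.09, -39.04], ('turn', np.float64(1.391), 'alt', np.float64(-1.751), 'q5', np.float64(0.35))]
```

```bash
python3 -m jog '[[[0,0,-4],-0.12],[[0,0,-8],-0.24],[[0,0,-12],-0.36],[[0,0,-16],-0.48],[[0,0,-20],-0.6],[[-1,0,-24],-0.72],[[-1,0,-28],-0.84],[[-1.9,0,-32],-0.96],[[-1.9,0,-36],-1.08],[[-1.9,0,-39],-1.2],[[-1.9,0,-39],-1.32],[[-1.9,0,-39],-1.44],[[-1.9,0,-39],-1.56],[[-1.9,0,-39],-1.68],[[-1.9,0,-39],-1.75],[[-1.9,4,-39],-1.75],[[-1.9,8,-39],-1.75],[[-1.9,10,-39],-1.75],[[-1.9,10,-39],-1.75],[[-1.9,10,-39],-1.75]]'; python3 -c "
from vis import *
print(yaw());go(sp(2,.036,.8,.068),.8)
s=Cam('scene'); cv2.imwrite('pics/pre2.png',cv2.resize(s.img[140:240,280:410],None,fx=5,fy=5,interpolation=2))"
```

```text
t: 31.52
tcp_pos: [0.4213, 0.032, 0.0988]
tool_rot: [0.655, -0.268, 0.266, -0.654]
force: [-0.5, -0.1, -0.8]
finger_gap: 0.05
0.7950117533839792
[[-0.08, 3.08, -0.08], ('turn', np.float64(-0.005), 'alt', np.float64(3.137), 'q5', np.float64(-0.99))]
```

View pics/pre2.png

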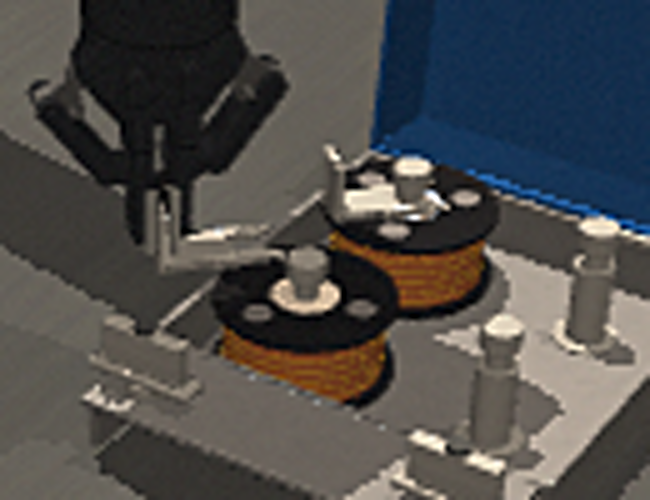

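Clip 2 is level and aimed at spindle 2.

```bash
python3 -m jog '[[[0,1.5,-0.1],0],[[0,3,-0.1],0],[[0,3,-0.1],0],[[0,3,-0.1],0],[[0,3,-0.1],0]]'; python3 -m jog '[[[0,0,1],0],[[0,0,1.8],0],[[0,0,2.2],0],[[0,0,2.2],0],[[0,0,2.2],0]]'; python3 -c "
from vis import *
go(sp(2,0,.8,.068),.8)"
```

```text
t: 31.98
tcp_pos: [0.4222, 0.031, 0.0707]
tool_rot: [-0.655, 0.266, -0.268, 0.655]
force: [-0.0, -0.2, -0.9]
finger_gap: 0.044
t: 32.4
tcp_pos: [0.4371, 0.0474, 0.0696]
tool_rot: [-0.655, 0.266, -0.267, 0.655]
force: [0.4, -0.2, 0.2]
finger_gap: 0.042
[[-0.15, 0.16, 1.31], ('turn', np.float64(-0.002), 'alt', np.float64(3.14), 'q5', np.float64(-0.95))]
```

```bash
python3 -m jog '[[[0,0,0.4],0],[[0,0,0.8],0],[[0,0,1.1],0],[[0,0,1.3],0],[[0,0,1.4],0],[[0,0,1.4],0],[[0,0,1.4],0]]'; python3 -c "
from vis import *
go(sp(2,0,.8,.068),.8)"
```

```text
t: 32.98
tcp_pos: [0.4462, 0.0569, 0.0693]
tool_rot: [0.655, -0.267, 0.267, -0.655]
force: [-0.9, -2.7, -1.0]
finger_gap: 0.043
[[-0.14, 0.13, -0.01], ('turn', np.float64(-0.003), 'alt', np.float64(3.139), 'q5', np.float64(-0.92))]
```

Now I'll push to the end stop, back off, release and withdraw.

```bash
python3 -m jog '[[[-0.1,0,0.2],0],[[-0.1,0,0.3],0],[[-0.1,0,0.4],0],[[-0.1,0,0.4],0]]'; python3 -m jog '[[[0,0,0.1],0],[[0,0,0.1],0],[[0,0,0.1],0]]'; python3 -c "
from vis import *
go(sp(2,0,.8,.068),.8)";  python3 -m jog '[[[0,0,-0.4],0],[[0,0,-0.4],0]]'; python3 -m jog '[[[0,0,0],0],[[0,0,0],0],[[0,0,0],0],[[0,0,0],0]]' 2;  python3 -m jog '[[[0,-2,0],0],[[0,-5,0],0],[[0,-9,0],0],[[0,-13,0],0],[[4,-17,0],0],[[8,-18,0],0],[[12,-18,0],0],[[16,-18,0],0],[[20,-18,0],0],[[24,-18,0],0],[[24,-18,0],0]]'; python3 -c "
from vis import *
print(yaw(),manip.sense()['tcp_pos'])
t=Cam('top');s=Cam('scene')
a=cv2.resize(t.img[235:305,130:235],None,fx=4,fy=4,interpolation=2)
b=cv2.resize(s.img[155:225,315:410],None,fx=4,fy=4,interpolation=2)
cv2.imwrite('pics/c2.png',np.hstack([a,b]))
go(tray(0,.118+.130,.4),TY+1.571)"
```

```text
t: 33.32
tcp_pos: [0.4456, 0.0584, 0.0693]
tool_rot: [0.657, -0.268, 0.264, -0.653]
force: [-5.9, -16.6, 1.6]
finger_gap: 0.045
t: 33.57
tcp_pos: [0.4457, 0.0585, 0.0693]
tool_rot: [0.657, -0.268, 0.264, -0.653]
force: [-7.8, -18.2, 3.7]
finger_gap: 0.043
[[0.01, 0.13, -0.09], ('turn', np.float64(-0.001), 'alt', np.float64(3.141), 'q5', np.float64(-0.91))]
t: 33.73
tcp_pos: [0.4454, 0.0578, 0.0694]
tool_rot: [0.655, -0.268, 0.267, -0.655]
force: [-3.4, -5.8, 0.4]
finger_gap: 0.041
t: 34.07
tcp_pos: [0.4471, 0.0588, 0.0695]
tool_rot: [-0.655, 0.266, -0.267, 0.655]
force: [-0.2, -0.1, -0.0]
finger_gap: 0.234
t: 34.98
tcp_pos: [0.6235, -0.1149, 0.2494]
tool_rot: [0.655, -0.265, 0.271, -0.654]
force: [0.7, -0.6, 0.4]
finger_gap: 0.233
0.7938065130856405 [ 0.62351325 -0.11488456  0.24941536]
[[-40.53, -15.12, 30.86], ('turn', np.float64(-0.738), 'alt', np.float64(2.404), 'q5', np.float64(-1.15))]
```

View pics/c2.png

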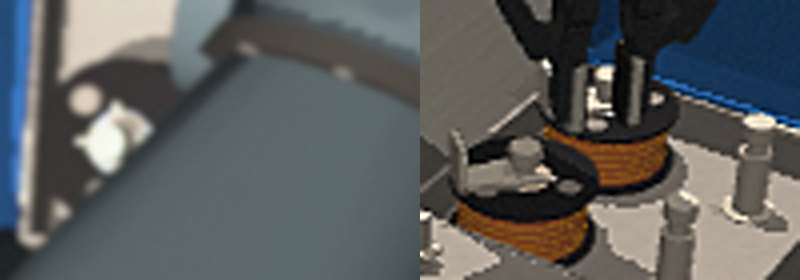

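```bash
python3 -m jog '[[[0,-4,0],0],[[0,-8,0],-0.1],[[0,-12,0],-0.2],[[0,-15,0],-0.3],[[-3,-15,2],-0.42],[[-6,-15,5],-0.54],[[-9,-15,7],-0.66],[[-12,-15,9],-0.74],[[-15,-15,12],-0.74],[[-18,-15,14],-0.74],[[-21,-15,16],-0.74],[[-24,-15,18],-0.74],[[-27,-15,21],-0.74],[[-30,-15,23],-0.74],[[-33,-15,25],-0.74],[[-36,-15,28],-0.74],[[-39,-15,30],-0.74],[[-40.5,-15,31.1],-0.74],[[-40.5,-15,31.1],-0.74],[[-40.5,-15,31.1],-0.74]]' 3; python3 -c "
from vis import *
print(yaw(),manip.sense()['tcp_pos'])
t=Cam('top');s=Cam('scene')
a=cv2.resize(t.img[225:305,130:230],None,fx=5,fy=5,interpolation=2)
b=cv2.resize(s.img[120:250,300:440],None,fx=2.5,fy=2.5,interpolation=2)
b=np.vstack([b,np.zeros((400-b.shape[0],b.shape[1],3),np.uint8)])
cv2.imwrite('pics/c2b.png',np.hstack([a,b[:, :300]]))
go((.546,.394,.213),TY+1.571)"
```

```text
t: 36.75
tcp_pos: [0.5429, 0.3976, 0.3988]
tool_rot: [0.707, -0.011, 0.01, -0.707]
force: [-0.0, -1.1, 0.0]
finger_gap: 0.348
1.5411169900697588 [0.54287509 0.3975869  0.39876044]
[[0.18, 18.62, -0.14], ('turn', np.float64(0.005), 'alt', np.float64(-3.137), 'q5', np.float64(-1.07))]
```

View pics/c2b.png

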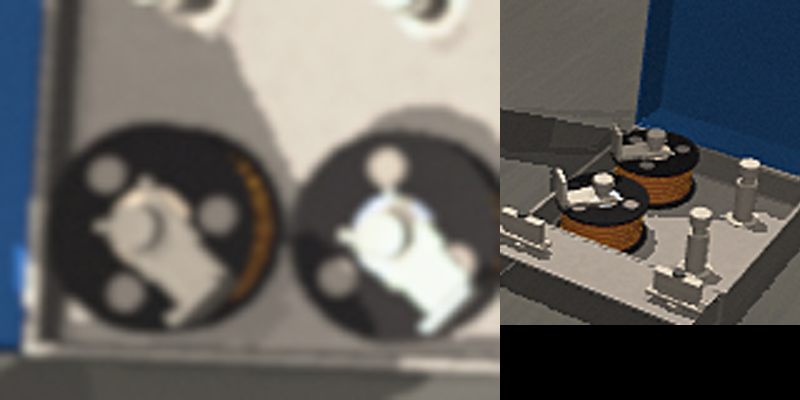

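Both clips look alike and fully home, with the jaw tips past the heads and the tabs toward (−x, −y). Next I'll shut the hood.

```bash
python3 -m jog '[[[0.2,4,0],0],[[0.2,8,0],0],[[0.2,12,0],0],[[0.2,16,-0.1],0],[[0.2,18.5,-0.1],0],[[0.2,18.5,-0.1],0],[[0.2,18.5,-0.1],0],[[0.2,18.5,-0.1],0]]' 3; python3 -m jog '[[[0,0,0],0],[[0,0,0],0],[[0,0,0],0],[[0,0,0],0],[[0,0,0],0],[[0,0,0],0],[[0,0,0],0]]' 0.6 30
```

```text
t: 37.52
tcp_pos: [0.5484, 0.394, 0.2153]
tool_rot: [0.707, -0.012, 0.013, -0.707]
force: [-0.4, -0.9, 0.6]
finger_gap: 0.353
t: 38.1
tcp_pos: [0.5483, 0.3942, 0.2147]
tool_rot: [0.707, -0.012, 0.012, -0.707]
force: [2.3, -5.0, -1.4]
finger_gap: 0.128
```

```bash
python3 -m jog '[[[0,-1,-1.6],0],[[0,-1.9,-3.3],0],[[0,-2.6,-5],0],[[0,-3.2,-6.8],0],[[0,-3.6,-8.7],0],[[0,-3.9,-10.6],0],[[0,-4,-12.5],0],[[0,-4,-14.4],0],[[0,-3.8,-16.3],0],[[0,-3.4,-18.1],0],[[0,-3.4,-18.1],0]]'; python3 -m jog '[[[0,0.5,-1.9],0],[[0,1.2,-3.6],0],[[0,2,-5.4],0],[[0,2.9,-7],0],[[0,4,-8.6],0],[[0,5.2,-10.1],0],[[0,6.5,-11.4],0],[[0,7.9,-12.7],0],[[0,9.5,-13.8],0],[[0,10.8,-14.6],0],[[0,11.1,-14.8],0],[[0,11.1,-14.8],0],[[0,11.1,-14.8],0]]'
```

```text
t: 39.02
tcp_pos: [0.5413, 0.2106, 0.2511]
tool_rot: [0.708, -0.012, 0.013, -0.706]
force: [-1.6, -6.3, 5.4]
finger_gap: 0.125
t: 40.1
tcp_pos: [0.5357, 0.0641, 0.1379]
tool_rot: [0.708, -0.012, 0.011, -0.706]
force: [-1.5, -8.1, -2.6]
finger_gap: 0.124
```

```bash
python3 -m jog '[[[0,0.2,0],0],[[0,0.4,0],0],[[0,0.4,0],0],[[0,0.4,0],0]]'; python3 -m jog '[[[0,0,0],0],[[0,0,0],0],[[0,0,0],0],[[0,-4,0],0],[[0,-8,0],0],[[0,-8,-4],0],[[0,-8,-8],0],[[0,-8,-8],0],[[0,-8,-8],0]]' 3; python3 -c "
from vis import *
print(yaw(),manip.sense()['tcp_pos']);go(tray(.088,-.162,.15),TY+1.56)"
```

```text
t: 40.43
tcp_pos: [0.5357, 0.0629, 0.1355]
tool_rot: [0.709, -0.012, 0.011, -0.705]
force: [-4.8, -13.6, 7.5]
finger_gap: 0.123
t: 41.18
tcp_pos: [0.5341, -0.0149, 0.2139]
tool_rot: [-0.707, 0.013, -0.013, 0.707]
force: [-0.1, -0.1, -0.6]
finger_gap: 0.353
1.5337574373173808 [ 0.53407569 -0.0148946   0.21390577]
[[8.41, 6.4, -0.16], ('turn', np.float64(0.012), 'alt', np.float64(-3.13), 'q5', np.float64(-1.77))]
```

```bash
python3 -m jog '[[[4,0,0],0],[[8.4,0,-0.2],0],[[8.4,3,-0.2],0],[[8.4,7,-0.2],0],[[8.4,11,-0.2],0],[[8.4,13,-0.2],0],[[8.4,13,-0.2],0],[[8.4,13,-0.2],0]]' 3; python3 -c "
from vis import *
go(tray(.088,-.162,.067),TY+1.56)"
```

```text
t: 41.85
tcp_pos: [0.6167, -0.0169, 0.0821]
tool_rot: [-0.707, 0.013, -0.01, 0.707]
force: [0.3, -0.4, 0.9]
finger_gap: 0.356
[[0.15, 1.51, -0.27], ('turn', np.float64(0.016), 'alt', np.float64(-3.125), 'q5', np.float64(-1.75))]
```

```bash
python3 -m jog '[[[0.1,0,-0.3],0],[[0.1,1.5,-0.3],0],[[0.1,1.5,-0.3],0],[[0.1,1.5,-0.3],0]]'; python3 -m jog '[[[0,0,0],0],[[0,0,0],0],[[0,0,0],0],[[0,0,0],0],[[0,0,0],0],[[0,0,0],0]]' 0.4 40; python3 -m jog '[[[0,-0.1,0],0.12],[[0,-0.1,0],0.24],[[0,-0.1,0],0.36],[[0,-0.1,0],0.48],[[0,-0.1,0],0.6],[[0,-0.1,0],0.72],[[0,-0.1,0],0.84],[[0,-0.1,0],0.96],[[0,-0.1,0],1.08],[[0,-0.1,0],1.2],[[0,-0.1,0],1.32],[[0,-0.1,0],1.44],[[0,-0.1,0],1.53],[[0,-0.1,0],1.57],[[0,-0.1,0],1.57],[[0,-0.1,0],1.57]]';python3 -c "
from vis import *
print(yaw(), manip.sense()['ft_torque'])"
```

```text
t: 42.18
tcp_pos: [0.6194, -0.0216, 0.07]
tool_rot: [0.707, -0.011, 0.013, -0.707]
force: [-0.3, -0.0, 0.1]
finger_gap: 0.352
t: 42.68
tcp_pos: [0.6196, -0.0207, 0.0703]
tool_rot: [-0.707, 0.011, -0.013, 0.707]
force: [0.8, 3.9, 6.2]
finger_gap: 0.101
t: 44.02
tcp_pos: [0.6182, -0.0219, 0.0703]
tool_rot: [-0.492, 0.508, -0.508, 0.492]
force: [-2.6, -0.8, 6.0]
finger_gap: 0.099
-0.0316580944736956 [-0.1322738   0.52448866 -0.0775025 ]
```

```bash
python3 -m jog '[[[0,0,0],0],[[0,0,0],0],[[0,0,0],0],[[0,-4,0],0],[[0,-8,0],0],[[0,-11,0],0],[[0,-11,0],-0.12],[[0,-11,-4],-0.24],[[0,-11,-8],-0.36],[[0,-11,-12],-0.48],[[0,-11,-16],-0.6],[[0,-11,-17.6],-0.72],[[0,-11,-17.6],-0.84],[[0,-11,-17.6],-0.96],[[0,-11,-17.6],-1.08],[[0,-11,-17.6],-1.2],[[0,-11,-17.6],-1.32],[[0,-11,-17.6],-1.44],[[0,-11,-17.6],-1.56],[[0,-11,-17.6],-1.56]]' 3; python3 -m jog '[[[0,4,0],0],[[0,8,0],0],[[0,9,0],0],[[0,9,0],0],[[0,9,0],0]]';  python3 -c "
from vis import *
go(tray(-.088,-.162,.065),TY+1.56)"
```

```text
t: 45.68
tcp_pos: [0.443, -0.0159, 0.1794]
tool_rot: [0.707, -0.014, 0.015, -0.707]
force: [-0.2, -0.2, -0.3]
finger_gap: 0.356
t: 46.1
tcp_pos: [0.4426, -0.0158, 0.0889]
tool_rot: [-0.707, 0.017, -0.016, 0.707]
force: [0.6, -0.9, 0.7]
finger_gap: 0.351
[[-0.05, 2.39, 0.28], ('turn', np.float64(0.003), 'alt', np.float64(-3.138), 'q5', np.float64(-1.81))]
```

```bash
python3 -m jog '[[[0,0,0.3],0],[[0,2.2,0.3],0],[[0,2.2,0.3],0],[[0,2.2,0.3],0]]'; python3 -m jog '[[[0,0,0],0],[[0,0,0],0],[[0,0,0],0],[[0,0,0],0],[[0,0,0],0],[[0,0,0],0]]' 0.4 40; python3 -m jog '[[[0,-0.1,0],0.12],[[0,-0.1,0],0.24],[[0,-0.1,0],0.36],[[0,-0.1,0],0.48],[[0,-0.1,0],0.6],[[0,-0.1,0],0.72],[[0,-0.1,0],0.84],[[0,-0.1,0],0.96],[[0,-0.1,0],1.08],[[0,-0.1,0],1.2],[[0,-0.1,0],1.32],[[0,-0.1,0],1.44],[[0,-0.1,0],1.53],[[0,-0.1,0],1.56],[[0,-0.1,0],1.56],[[0,-0.1,0],1.56]]';python3 -c "
from vis import *
print(yaw(), manip.sense()['ft_torque'])"; python3 -m jog '[[[0,0,0],0],[[0,0,0],0],[[0,0,0],0],[[0,-4,0],0],[[0,-8,0],0],[[0,-12,0],0],[[4,-14,0],0],[[8,-14,0],0],[[12,-14,0],0],[[16,-14,-1],0],[[20,-14,-2],0],[[24,-14,-3],0],[[28,-14,-4],0],[[32,-14,-5],0],[[36,-14,-6],0],[[40,-14,-6],0],[[44,-14,-6],0],[[44,-14,-6],0]]' 3; python3 -c "
from vis import *
t=Cam('top');s=Cam('scene')
a=t.img[120:345,120:440];b=s.img[130:355,190:440]
cv2.imwrite('pics/final.png',cv2.resize(np.hstack([a,b]),None,fx=1.4,fy=1.4,interpolation=2)); cv2.imwrite('pics/final_top.png',t.img)"
```

```text
t: 46.43
tcp_pos: [0.4431, -0.0127, 0.0681]
tool_rot: [0.707, -0.015, 0.016, -0.707]
force: [-0.4, -0.4, -0.1]
finger_gap: 0.354
t: 46.93
tcp_pos: [0.4436, -0.0136, 0.0687]
tool_rot: [0.707, -0.014, 0.016, -0.706]
force: [-1.6, -3.8, 7.6]
finger_gap: 0.1
t: 48.27
tcp_pos: [0.4424, -0.0146, 0.0688]
tool_rot: [0.493, -0.507, 0.508, -0.491]
force: [-3.9, -11.6, -0.7]
finger_gap: 0.103
-0.031292409597954055 [-2.02062065  0.59234725 -0.07020082]
t: 49.77
tcp_pos: [0.3685, -0.4594, 0.2091]
tool_rot: [0.492, -0.506, 0.512, -0.489]
force: [0.4, -0.8, 1.0]
finger_gap: 0.353
```

The viewer's picture limit is reached, so I'll do the last checks numerically against the first picture.

```bash
python3 - <<'E'
from vis import *
t=Cam("top"); ims=dict(first=cv2.imread("pics/top0.png"),now=t.img)
def cross(p,i0,d,lvl):
    i=i0
    while (p[i]-lvl)*(p[i+d]-lvl)>0: i+=d
    return i+d*(p[i]-lvl)/(p[i]-p[i+d])
for n,im in ims.items():
    h=cv2.cvtColor(im,cv2.COLOR_BGR2HSV); b=im[...,0].astype(float)-im[...,2]
    print(n,"hood front/lip edge px",[round(cross(b[r],225,1,120),1) for r in(204,230,260,285)],[round(cross(b[r],243,1,60),1) for r in(225,245,270)])
    w=(h[...,2]>225)&(h[...,1]<40)
    for nm,(x0,y0,x1,y1) in dict(b2=(238,200,274,222),b1=(236,276,272,298)).items():
        ys,xs=np.nonzero(w[y0:y1,x0:x1]); p=np.c_[xs+x0,ys+y0]; r=cv2.minAreaRect(p.astype(np.float32)); print(nm,len(p),p.mean(0).round(1),np.round(r[1],1),round(r[2],1), "bbox",np.ptp(p,0))
    for nm,m,reg in(("green",(h[...,0]>40)&(h[...,0]<80)&(h[...,1]>120),(280,200,330,310)),("yel",(h[...,0]>10)&(h[...,0]<32)&(h[...,1]>120),(100,100,640,360))):
        z=np.zeros_like(m);x0,y0,x1,y1=reg;z[y0:y1,x0:x1]=m[y0:y1,x0:x1]; print(nm,[c.round(1).tolist() for _,c,_ in blobs(z,40)])
print(tool()[0])
E
```

```text
first hood front/lip edge px [np.float64(233.2), np.float64(231.9), np.float64(231.0), np.float64(229.8)] [np.float64(248.3), np.float64(247.5), np.float64(246.2)]
b2 134 [257.2 212.9] [18. 24.] 90.0 bbox [24 18]
b1 225 [254.2 287.7] [20. 24.] 90.0 bbox [24 20]
green [[295.6, 233.2], [302.1, 294.3]]
yel [[224.8, 151.0], [216.6, 158.1], [481.0, 245.9], [379.0, 326.9]]
now hood front/lip edge px [np.float64(233.8), np.float64(232.3), np.float64(231.0), np.float64(230.1)] [np.float64(248.2), np.float64(247.6), np.float64(246.3)]
b2 156 [256.5 213.1] [18. 24.] 90.0 bbox [24 18]
b1 95 [250.8 281.8] [13. 21.] 90.0 bbox [21 13]
green [[295.6, 233.2], [302.1, 294.4]]
yel [[229.3, 151.6], [217.1, 158.2], [481.0, 246.1], [373.7, 325.7]]
[ 0.36807202 -0.44975763  0.20794101]
```

The hood edges match. The arm and its shadow now disturb the rest, so I'll move back to the start pose and compare pictures directly.

```bash
python3 -c "
from vis import *
go((.1448,-.6073,.2304),-1.337)"; 
```

```text
[[16.49, -2.27, -21.79], ('turn', np.float64(1.303), 'alt', np.float64(-1.838), 'q5', np.float64(-1.04))]
```

```bash
python3 -m jog '[[[3,-2,-4],0.12],[[6,-2,-8],0.24],[[9,-2,-12],0.36],[[12,-2,-16],0.48],[[15,-2.3,-20],0.6],[[16.5,-2.3,-21.8],0.72],[[16.5,-2.3,-21.8],0.84],[[16.5,-2.3,-21.8],0.96],[[16.5,-2.3,-21.8],1.08],[[16.5,-2.3,-21.8],1.2],[[16.5,-2.3,-21.8],1.3],[[16.5,-2.3,-21.8],1.3],[[16.5,-2.3,-21.8],1.3],[[16.5,-2.3,-21.8],1.3]]' 8; python3 - <<'E'
from vis import *
for n in("top","scene"):
    c=Cam(n); a=cv2.imread(f"pics/{n}0.png"); d=cv2.absdiff(a,c.img).max(2)
    print(n,[(st.tolist(),c2.round().tolist()) for st,c2,_ in blobs(d>40,12)])
    if n=="top":
        for nm,im in(("first",a),("now",c.img)):
            h=cv2.cvtColor(im,cv2.COLOR_BGR2HSV); w=(h[...,2]>235)&(h[...,1]<40)
            for k,(x0,y0,x1,y1) in dict(b2=(240,203,274,219),b1=(236,278,272,297)).items():
                ys,xs=np.nonzero(w[y0:y1,x0:x1]); p=np.c_[xs+x0,ys+y0]; e=np.linalg.svd(p-p.mean(0),full_matrices=False)[2][0]; print(nm,k,len(p),p.mean(0).round(1),"axis",round(float(np.arctan(e[1]/e[0])),3))
E
```

```text
t: 51.08
tcp_pos: [0.146, -0.6072, 0.2315]
tool_rot: [-0.085, 0.702, -0.702, 0.085]
force: [0.3, -0.5, -0.6]
finger_gap: 0.939
top [([371, 206, 27, 30, 315], [382.0, 220.0]), ([380, 252, 30, 29, 317], [395.0, 265.0]), ([582, 442, 5, 12, 25], [584.0, 448.0]), ([607, 447, 5, 4, 13], [609.0, 449.0])]
first b2 50 [256.5 209.9] axis 0.006
first b1 62 [253.8 288.1] axis 0.131
now b2 49 [255.1 210. ] axis 0.073
now b1 67 [254.  288.2] axis 0.145
scene [([343, 169, 31, 11, 34], [358.0, 174.0]), ([375, 232, 5, 5, 13], [377.0, 234.0]), ([232, 307, 19, 17, 139], [241.0, 317.0]), ([306, 317, 5, 11, 27], [308.0, 322.0]), ([250, 327, 8, 9, 17], [254.0, 332.0]), ([276, 328, 32, 16, 277], [293.0, 334.0]), ([308, 333, 6, 9, 20], [311.0, 338.0]), ([5, 373, 6, 13, 20], [8.0, 379.0])]
```

```bash
python3 - <<'E'
from vis import *
s=Cam("scene"); t=Cam("top")
for c,n,(x0,y0,x1,y1) in((s,"scene",(330,160,390,205)),(t,"top",(195,215,225,275))):
    f=cv2.imread(f"pics/{n}0.png")
    print(n,"hood handle shift px",cv2.phaseCorrelate(f[y0:y1,x0:x1].max(2).astype(float),c.img[y0:y1,x0:x1].max(2).astype(float)))
x0,y0,x1,y1=300,150,440,250
f=cv2.imread("pics/scene0.png"); b=lambda i:(i[y0:y1,x0:x1,0].astype(float)-i[y0:y1,x0:x1,2])
print("hood",cv2.phaseCorrelate(b(f),b(s.img)))
p=s.proj([tray(0,-.082,.154),tray(0,-.082-.0011,.154+.002)]); print("px for 0.01 rad",p[1]-p[0])
E
```

```text
scene hood handle shift px ((-0.14540746639819346, 0.9113176422421674), 1.0703967731619068)
top hood handle shift px ((0.27551819496870955, -0.012195942343321775), 0.9558983382757787)
hood ((-0.043641259858162584, 0.22908415612736377), 1.0553097560713467)
px for 0.01 rad [-0.17086166 -0.52951475]
```

The hood sits as at the start (a hair lower, fully shut) and both buttons are back across the lip. The pictures differ from the first ones only by the two clips taken. I'll hand in.

```bash
python3 -c "
from station import workorder; print(workorder.sign_off())"
```

```text
the job is handed in; nothing more can be done
None
```

The job is done and handed in, at about 51 s on the robot's clock. I turned both turnbuttons aside and swung the hood up. Only spindles 1 and 2 carried spools, so I pushed one clip onto each. Then I shut the hood and turned both buttons square across its lip again.

**Clips:** Both were pushed until they stopped against the spindle, with 14–20 N of reaction force.
- Clip 1 measured within about 1.5 mm of its home position in the camera image.
- Clip 2 I judged home from the push, which stopped within about 1 mm of home, and by eye, because it looked the same as clip 1. I did not measure its position separately in the image.
- One clip had been knocked about 1 cm aside during the run. I measured it again and used it for spindle 2.

**Final comparison with the first pictures:**
- The hood is shut to within about 1 pixel, sitting slightly lower than at the start if anything.
- The tool angle when I released the buttons puts both at about 0.01 rad.
- The image check on the buttons was weaker, agreeing with the first picture to 0.07 rad for button 2 and 0.01 rad for button 1.
- The bystanders, the green look-alikes and the two spare clips have not moved.

**Not checked:** The viewer's picture limit was reached, so I did the closing comparison by image differences and did not view the final picture.

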